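Pack the inkstones and ink sticks for the travelling calligraphy class

TASK

Pack the calligraphy case for the travelling class: press the two inkstones flush into their recesses, then lock them in by passing the T-head of a hold-down key down each slot and giving it a quarter turn, so that its bar lies square across the slot and over the stone, seated on the deck. Lay the ink sticks that are out on the table into the trays by colour, black in the black tray and vermilion in the vermilion tray, and do not disturb the bottle, paperweight, brush on its rest and water bowl.

Things in the scene. Friction and masses are not known exactly. Their poses are not given: they have to be found in the camera images.
- case: the carrying case, fixed: black shell, plywood deck, 218 (x) x 292 (y) x 50 mm high; origin at the centre of its underside, z up; its robot side (-x) has a bay with two tray liners, its +x part a deck with two inkstone recesses (long along x, side by side in y) and, outside each recess, a slot for a hold-down key
- recess_left (a point): centre of the mouth of the left inkstone recess, level with the deck (50 mm above the table); axes as the case; the recess is 126 (x) x 66 (y) mm and 24 mm deep; its centre is 61 mm from the nearer slot's centre and 86 mm from the other recess's centre; either stone fits either recess, either way round
- recess_right (a point): centre of the mouth of the right inkstone recess, level with the deck (50 mm above the table); axes as the case; the recess is 126 (x) x 66 (y) mm and 24 mm deep; its centre is 61 mm from the nearer slot's centre and 86 mm from the other recess's centre; either stone fits either recess, either way round
- slot_left (a point): centre of the mouth of the left key slot, level with the deck; axes as the case; slot 46 mm long (case x) x 17 mm wide, through a 10 mm plate into a hollow 36 mm deep, 48 mm wide, in which the T-head turns freely. The recess's edge is 28 mm away: a key's bar turned across the slot reaches 14 mm over the stone, 2 mm above the deck
- slot_right (a point): centre of the mouth of the right key slot, level with the deck; axes as the case; slot 46 mm long (case x) x 17 mm wide, through a 10 mm plate into a hollow 36 mm deep, 48 mm wide, in which the T-head turns freely. The recess's edge is 28 mm away: a key's bar turned across the slot reaches 14 mm over the stone, 2 mm above the deck
- tray_black (a point): centre of the inner floor of the black tray liner, fixed in the case's bay, 33 mm above the table; axes as the case; inside 60 (x) x 130 (y) mm, walls 3 mm thick and 15 mm high (their rim is 2 mm below the deck and the case's front wall beside them); it may be the left or the right one
- tray_red (a point): centre of the inner floor of the vermilion tray liner, fixed in the case's bay, 33 mm above the table; axes as the case; inside 60 (x) x 130 (y) mm, walls 3 mm thick and 15 mm high (their rim is 2 mm below the deck and the case's front wall beside them); it may be the left or the right one
- stone_a_mid (a point): dark slate inkstone 120 x 60 x 24 mm, 0.25 to 0.45 kg, lying flat on the table, face up; this point is its centre, half-way up, x along its length, z up; the face has a rim 7 mm wide round a basin 4 mm deep
- stone_b_mid (a point): dark slate inkstone 120 x 60 x 24 mm, 0.25 to 0.45 kg, lying flat on the table, face up; this point is its centre, half-way up, x along its length, z up; the face has a rim 7 mm wide round a basin 4 mm deep
- key_1_grip (a point): orange hold-down key, 90 g, hung in the stand; point: middle of its upright fin, z up, x along fin, bar and T-head. Downwards: fin 44 x 14 thick x 34 mm high (reaches 17 mm over and under the point); bar 84 x 22 x 8; boss 26 wide, 2 high, its underside (sits on the deck) 27 mm below the point; shank 11 thick, 14 long; steel T-head 40 x 12 x 8, underside 49 mm below the point. Either key fits either slot
- key_2_grip (a point): orange hold-down key, 90 g, hung in the stand; point: middle of its upright fin, z up, x along fin, bar and T-head. Downwards: fin 44 x 14 thick x 34 mm high (reaches 17 mm over and under the point); bar 84 x 22 x 8; boss 26 wide, 2 high, its underside (sits on the deck) 27 mm below the point; shank 11 thick, 14 long; steel T-head 40 x 12 x 8, underside 49 mm below the point. Either key fits either slot
- stick_black_1_mid (a point): black ink stick (may be absent), 100 x 26 x 14 mm, 50 g, lying flat on the table; this point is its centre, x along its length, z up or down
- stick_black_2_mid (a point): black ink stick (may be absent), 100 x 26 x 14 mm, 50 g, lying flat on the table; this point is its centre, x along its length, z up or down
- stick_red_1_mid (a point): vermilion (red) ink stick (may be absent), 100 x 26 x 14 mm, 50 g, lying flat on the table; this point is its centre, x along its length, z up or down
- stick_red_2_mid (a point): vermilion (red) ink stick (may be absent), 100 x 26 x 14 mm, 50 g, lying flat on the table; this point is its centre, x along its length, z up or down
- stand: low wooden stand for the keys, fixed, 104 x 110 x 28 mm high; origin at the centre of its underside; two wells 60 mm apart along its y, each 56 (x) x 30 (y) mm; the keys' bars lie along its x and rest on its top, the T-heads hang in the wells
- ink_bottle: black ink bottle with a green cap, 60 mm across, 150 mm high, loose; origin under its centre; leave it alone
- paperweight: blue bar paperweight 30 x 200 x 18 mm with a small knob, loose; origin under its centre; leave it alone
- brush_rest: writing brush 200 mm long lying along x on a white rest 24 x 60 mm, 25 mm high in all, loose as one piece; origin under its centre; leave it alone
- water_bowl: blue water bowl 76 mm across, 35 mm high, loose; origin under its centre; leave it alone

How it is judged:
On the way, in this order (a step that is already met when the one before it is completed fails the run):
1. both inkstones lie flush in the recesses ((horizontal distance between stone_a_mid and recess_left below 0.006 m or horizontal distance between stone_a_mid and recess_right below 0.006 m) and z of stone_a_mid in the frame of case between 0.0355 and 0.04 m and angle between each of stone_a_mid, stone_b_mid's own z axis and vertical below 0.06 rad and (horizontal distance between stone_b_mid and recess_left below 0.006 m or horizontal distance between stone_b_mid and recess_right below 0.006 m) and z of stone_b_mid in the frame of case between 0.0355 and 0.04 m), for 0.2 s.
2. a key stands in each slot, seated on the deck and turned a quarter turn, so that its bar lies across the slot ((horizontal distance between key_1_grip and slot_left below 0.012 m or horizontal distance between key_1_grip and slot_right below 0.012 m) and z of each of key_1_grip, key_2_grip in the frame of case below 0.0805 m and angle between each of key_1_grip, key_2_grip's own z axis and vertical below 0.15 rad and angle between the x axis of each of key_1_grip, key_2_grip and the y axis of case, either way round below 0.26 rad and (horizontal distance between key_2_grip and slot_left below 0.012 m or horizontal distance between key_2_grip and slot_right below 0.012 m)), for 0.2 s.
At the end, for the whole second after the job is handed in: Stones in recesses (6 mm), flush to 2 mm; a key in each slot, upright, within 12 mm of its middle, seated (3.5 mm), bar within 15 degrees of square across; each stick present inside the tray of its colour, centre at most 7 mm over the rim; all at rest (all of step 1 and all of step 2 and x of stick_black_1_mid in the frame of tray_black between -0.03 and 0.03 m and y of stick_black_1_mid in the frame of tray_black between -0.067 and 0.067 m and z of stick_black_1_mid in the frame of tray_black between 0 and 0.022 m and x of stick_black_2_mid in the frame of tray_black between -0.03 and 0.03 m and y of stick_black_2_mid in the frame of tray_black between -0.067 and 0.067 m and z of stick_black_2_mid in the frame of tray_black between 0 and 0.022 m and x of stick_red_1_mid in the frame of tray_red between -0.03 and 0.03 m and y of stick_red_1_mid in the frame of tray_red between -0.067 and 0.067 m and z of stick_red_1_mid in the frame of tray_red between 0 and 0.022 m and x of stick_red_2_mid in the frame of tray_red between -0.03 and 0.03 m and y of stick_red_2_mid in the frame of tray_red between -0.067 and 0.067 m and z of stick_red_2_mid in the frame of tray_red between 0 and 0.022 m and linear speed of each of stone_a, stone_b, key_1, key_2, stick_black_1, stick_black_2, stick_red_1, stick_red_2 below 0.02 m/s); the robot touches nothing.
It fails at once if the ink bottle is pushed more than 3 cm or tipped over (distance of ink_bottle from where it was at the start of the episode above 0.03 m or angle between ink_bottle's own z axis and vertical above 0.5 rad).
It fails at once if the paperweight is pushed more than 3 cm or tipped over (distance of paperweight from where it was at the start of the episode above 0.03 m or angle between paperweight's own z axis and vertical above 0.5 rad).
It fails at once if the brush rest is pushed more than 3 cm or tipped over (distance of brush_rest from where it was at the start of the episode above 0.03 m or angle between brush_rest's own z axis and vertical above 0.5 rad).
It fails at once if the water bowl is pushed more than 3 cm or tipped over (distance of water_bowl from where it was at the start of the episode above 0.03 m or angle between water_bowl's own z axis and vertical above 0.5 rad).
Of stick_black_1, stick_black_2, stick_red_1, stick_red_2 only 2 to 4 are there at a start; the rules pass over those that are not, and their reading is None.
At some moment in a run one of stone_a, stone_b, stick_black_1, stick_black_2, stick_red_1, stick_red_2 may be knocked a few centimetres aside while the robot is not near it.
It also fails if it takes over 210 s, if anything falls off the work surface, if the arm or the gripper's body presses on something with over 40 N, if the wrist force passes 120 N, or if a joint passes its speed limit or range.

ROBOT

A 6-joint arm with a two-finger parallel gripper is mounted at the origin on the work surface. World frame = base frame: x ahead of the robot, y to its left, z up, the work surface at z = 0. Lengths are in m, angles in rad, forces in N, time in s.
With the tool pointing down it reaches from about 0.3 to 0.875 m from the base axis. Payload 6.4 kg.
Tool frame: the origin (TCP) lies between the finger pads; the fingertips stand 8 mm ahead of it and the grasp point (between the pads) lies 11 mm behind it; z points along the fingers, y is the direction in which the jaws open and shut (so a half turn about z gives the same grasp; the last joint's range is limited). The gripper opens to 85 mm and grips with 20 to 120 N. Pads are 22 mm wide; open, the fingers measure 114 mm over their backs; the gripper's body (76 mm by 85 mm) begins 54 mm behind the grasp point. The pads swing forward as they close: fully open they stand 13 mm farther back than shut.
Start: joints at [-1.417, 0.181, 1.607, -0, 1.354, -0.206], TCP at [0.202, -0.538, 0.239] pointing down, gripper open.
Joint ranges: [-2.99, 2.99], [-0.89, 2.07], [0.3, 2.58], [-1.14, 4.28], [0, 2.63], [-3.12, 3.12]. Speed limits (rad/s): [2.57, 2.57, 3.01, 3.14, 3.14, 3.14].

INTERFACE

Orientations are given as a unit quaternion [w, x, y, z].
In Python, from bench import monitor, viewer, workorder, spotter gives the robot as it stands. The module is installed in compiled form; this text tells all that it offers.
- The arm moves only by the tool move_arm, never from a script. Its argument "motion" is a list of rows, each a list of 3 entries, a list of its own where there are three numbers: the shift along the tool's x, y, z in units of 60 mm (1.0 is 60 mm), then the turn, a rotation vector about the tool's x, y, z in units of 8 degrees (1.0 is 8 degrees), then the opening in per cent of the stroke, from 0 (shut) to 100 (fully open). In form: [[[dx, dy, dz], [rx, ry, rz], grip], ...]. A call has 1 to 10 rows; each row is the pose to reach, as a shift and turn from the pose commanded when the call began, along the tool's axes at that moment; what a row does not reach only later rows make up. A row lasts 1/8 s, in which the tool goes at most 62.5 mm and 10.7 degrees, less where a joint would pass 70% of its speed; a pose out of reach is approached as far as the arm can. A call with a gripper value outside its range is refused whole. The fingers move at their own pace and stop on an object; the grip force is fixed at half the most. Time passes only in rows, so rows that repeat a pose let the fingers close. It gives the time, the measured TCP pose, the force and the opening at its end, in the units of the state.
- monitor.get_obs(): the state, without advancing time (a new reading comes with each control period).
- viewer.camera(name): name is "side" or "top" or "wrist"; returns the picture (400x640x3 uint8, blue, green, red); there is no depth.
- viewer.calibration(name): a dict with "fovy" (degrees; the focal length in pixels is half the picture's height over the tangent of half this angle, whatever the lens; pixels are square), "cx", "cy" (the principal point, pixels), "extrinsics" (4x4, takes a point from camera to world coordinates). Camera axes: x right, y down, z forward; pixel columns grow to the right and rows downward; lengths in m; the calibration is good to about 2 mm. A picture is of the moment at which its call begins: read the wrist's pose just before it. calibration takes no time and is no camera call; for the wrist camera it gives the pose at the moment of the call.
- workorder.hand_in(): hands the job in, once; it reports no verdict.
Trained networks look in the newest picture that a camera, given by its name, has taken for a name from the list of things; names that differ only in an ending like _2 or _b are one class to them, and where a whole thing is asked for, a point or a joint stands for the part that bears it (a point fixed in the world has none). Each returns a list of dicts, best first, with "score" (0 to 1); they miss things now and then, are a little off and sometimes report something else, mostly with a low value. They report only what shows in the picture. A call takes as long as a camera call.
- spotter.search_frame(camera, name): "centre" ([column, row] as shares, 0 to 1, of the picture: columns of its width, rows of its height, amid what is visible of it).
- spotter.outline_of(camera, name): "region" (400x640 bool, what is visible of it) and "centre" ([column, row] as shares, 0 to 1, of the picture: columns of its width, rows of its height, amid what is visible of it).
The state is a dict: "time_s": time; "q": joint angles; "dq": joint speeds; "joint_efforts": joint torques, N m; "eef_pos": TCP position; "eef_rot": TCP orientation; "wrist_force": force on the tool from outside, world axes, zero at the start; "torque": the same for the moment, N m; "opening": opening from 0.0 (shut) to 1.0 (fully open).
Only numpy, scipy, OpenCV 4.12 (cv2) and the standard library are available. Lean on these libraries where they do the work, as an engineer would, in place of code of your own. Each camera call takes 0.05 s, during which the arm holds its last target. There are 200 camera calls.

## Working session

There is one attempt and no reset: what is moved stays moved. The work goes in short steps, Python scripts to look and compute and a tool call to move; the robot and the scene stay as the last step left them, time stands still between calls to the robot, and variables do not carry over. Pictures are saved under pics/ and viewed, about 12 in all and at most 16, crops included, and the job is handed in when it is done.

Besides the shell and the picture viewer there is one more tool, called after "Emit:" by a JSON object that holds its "api" and its "payload", one argument or row to a line. move_arm: Moves the arm, as the interface text tells. Its arguments: {"type":"object","properties":{"motion":{"type":"array","items":{"type":"array"}}},"required":["motion"]}

```bash
mkdir -p pics; python3 - <<'E'
from bench import monitor, viewer, workorder, spotter
import cv2,numpy as np
o=monitor.get_obs();print(o)
for n in("top","side"):
    im=viewer.camera(n);cv2.imwrite(f"pics/{n}0.png",im);c=viewer.calibration(n);print(n,c)
E
```

```text
{'time_s': 0.0, 'q': array([-1.41730424e+00,  1.81536525e-01,  1.60799162e+00, -1.16406108e-06,
        1.35380726e+00, -2.06285031e-01]), 'dq': array([ 0.00066631,  0.00136909, -0.0005631 , -0.0018638 ,  0.00094196,
       -0.00019129]), 'joint_efforts': array([-1.99325106e-03, -4.44871330e+01, -3.51339662e+01, -3.05153280e-04,
        8.98982427e-03,  6.51000491e-06]), 'eef_pos': array([ 0.20237863, -0.53763892,  0.2383946 ]), 'eef_rot': array([-8.71084350e-04,  9.83863242e-01,  1.78919987e-01,  2.24304253e-05]), 'wrist_force': array([-0.6293506 ,  0.64179126,  0.31588629]), 'torque': array([0.01042195, 0.00299104, 0.01128842]), 'opening': 0.9972184024279027}
top {'fovy': 48.33088104804956, 'cx': 315.99164463821916, 'cy': 198.29204003180502, 'extrinsics': array([[ 0.0123871 , -0.98272978,  0.18463138,  0.39134987],
       [-0.99991199, -0.01129674,  0.0069564 ,  0.01079173],
       [-0.00475053, -0.1847013 , -0.98278322,  1.20196391],
       [ 0.        ,  0.        ,  0.        ,  1.        ]])}
side {'fovy': 51.2421574005682, 'cx': 322.93103330114445, 'cy': 202.68833281929437, 'extrinsics': array([[-9.85442481e-01, -1.14748809e-01,  1.25442530e-01,
         4.26061672e-01],
       [-1.70006792e-01,  6.61219836e-01, -7.30675043e-01,
         8.69317616e-01],
       [ 8.99002245e-04, -7.41364309e-01, -6.71102193e-01,
         8.35871899e-01],
       [ 0.00000000e+00,  0.00000000e+00,  0.00000000e+00,
         1.00000000e+00]])}
```

View pics/top0.png

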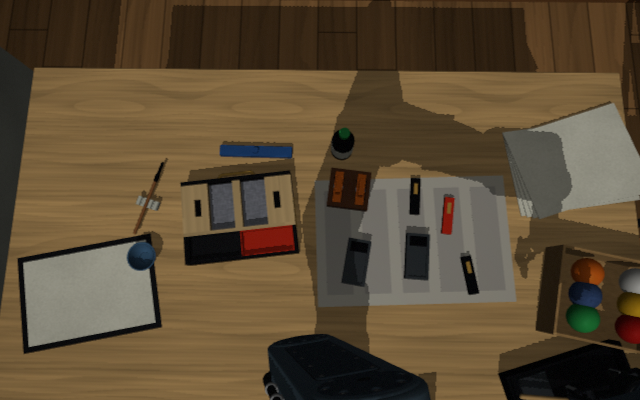

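View pics/side0.png

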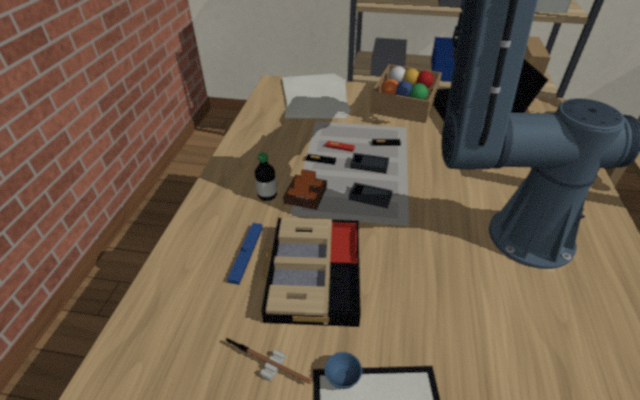

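Top view: up is +x, left is +y. The case is at (240,217), with the black tray on its left (213,247) and the red one on its right (268,240). The stand is at (349,188) and the stones at (356,261) and (417,254). Three sticks are out: black at (415,195) and (469,273), red at (447,214). The side view agrees.

```bash
cat > h.py <<'E'
from bench import monitor, viewer, workorder, spotter
import cv2,numpy as np
from scipy.spatial.transform import Rotation as R
def proj(c,px,z):
    f=200/np.tan(np.radians(c["fovy"])/2); px=np.atleast_2d(px).astype(float); E=c["extrinsics"]
    d=np.c_[(px[:,0]-c["cx"])/f,(px[:,1]-c["cy"])/f,np.ones(len(px))]@E[:3,:3].T; o=E[:3,3]
    return (o+d*((z-o[2])/d[:,2])[:,None])[:,:2]
def pix(c,p):
    f=200/np.tan(np.radians(c["fovy"])/2);E=c["extrinsics"];p=np.atleast_2d(p)
    q=(p-E[:3,3])@E[:3,:3]
    return q[:,:2]/q[:,2:]*f+[c["cx"],c["cy"]]
def rect(c,region,z):
    """min-area rect of a mask on plane z: centre, (long,short), yaw of the long side"""
    n,l,s,_=cv2.connectedComponentsWithStats(region.astype(np.uint8)); m=l==1+np.argmax(s[1:,4])
    v,u=np.nonzero(m); p=proj(c,np.c_[u,v],z)
    (a,b),(w,h),t=cv2.minAreaRect((p*1000).astype(np.float32))
    if w<h: w,h,t=h,w,t+90
    t=(t+90)%180-90
    return np.round([a,b,w,h,t],1)
def tool(p=None):
    """TCP pos, rotation"""
    o=monitor.get_obs(); q=o["eef_rot"]; return o["eef_pos"],R.from_quat([q[1],q[2],q[3],q[0]]),o
def go(x,y,z,yaw,grip=None):
    """units for a downward pose with jaw axis (tool y) at world yaw deg (mod 180)"""
    p,r,o=tool(); d=r.inv().apply(np.array([x,y,z])-p)/.06
    best=None
    for k in(0,180):
        a=np.radians(yaw+k); Y=np.array([np.cos(a),np.sin(a),0]); Z=np.array([0,0,-1.]); X=np.cross(Y,Z)
        v=(r.inv()*R.from_matrix(np.c_[X,Y,Z])).as_rotvec(degrees=True)/8
        if best is None or np.linalg.norm(v)<np.linalg.norm(best): best=v
    print("t",round(o["time_s"],2),"pos",np.round(p,4),"shift",np.round(d,3),"turn",np.round(best,2),"q6",round(o["q"][5],2),"open",round(o["opening"],3),"rows>=",round(max(np.linalg.norm(d)*.96,np.linalg.norm(best)*8/10.7),1))
E
python3 - <<'E'
from h import *
c=viewer.calibration("top");im=viewer.camera("top")
for n,z in(("case",.05),("recess_left",.05),("slot_left",.05),("tray_black",.048),("stone_a_mid",.024),("key_1_grip",.062),("stick_black_1_mid",.014),("stick_red_1_mid",.014),("stand",.028),("ink_bottle",.0),("paperweight",.018),("water_bowl",.035),("brush_rest",.0)):
    for d in spotter.outline_of("top",n): print(n,round(d["score"],2),np.round(np.array(d["centre"])*[640,400]),rect(c,d["region"],z))
E
```

```text
case 0.57 [237. 205.] [561.5 222.8 296.  233.8 -82.8]
recess_left 0.57 [239. 204.] [560.  221.2 300.6 235.7 -83.3]
slot_left 0.76 [238. 206.] [561.5 223.4 297.7 232.9 -82.8]
tray_black 0.78 [213. 247.] [479.9 282.6 136.   67.3 -83.5]
stone_a_mid 0.75 [416. 255.] [ 461.8 -245.   121.1   64.    -4.3]
stone_a_mid 0.68 [149. 201.] [629.8 472.  152.3  63.3  -0. ]
stone_a_mid 0.36 [255. 153.] [741.7 185.8 204.1  34.6  89.5]
key_1_grip 0.49 [338. 187.] [636.6 -36.1  81.3  21.4  -6.9]
stick_black_1_mid 0.67 [415. 197.] [ 623.2 -246.9  102.8   29.    -4. ]
stick_red_1_mid 0.6 [447. 217.] [ 572.  -333.   101.    28.5   -7.4]
stick_red_1_mid 0.28 [256. 154.] [745.  189.8 200.6  34.1  89. ]
stick_red_1_mid 0.16 [336. 185.] [647.9 -37.3  86.6  27.6  -4.6]
stand 0.76 [345. 192.] [637.2 -65.8 113.1 110.6  83.9]
ink_bottle 0.9 [341. 142.] [ 7.733e+02 -5.180e+01  8.780e+01  6.180e+01  4.000e-01]
ink_bottle 0.33 [141. 255.] [454.5 489.1  79.   73.5  30.4]
ink_bottle 0.18 [238. 207.] [567.2 231.5 313.4 246.7 -83.5]
paperweight 0.84 [255. 156.] [743.8 190.5 202.5  33.9  89. ]
water_bowl 0.56 [139. 261.] [452.5 475.7  72.5  70.9  47.7]
brush_rest 0.97 [151. 200.] [612.8 482.2 200.4  62.1  -1.1]
```

```bash
python3 - <<'E'
from h import *
c=viewer.calibration("wrist");p,r,o=tool()
E=c["extrinsics"];print(c["fovy"],c["cx"],c["cy"],"cam in tool",r.inv().apply(E[:3,3]-p),"axes\n",r.inv().as_matrix()@E[:3,:3])
go(.45,-.17,.36,-90)
E
```

```text
71.32705843313603 317.82016795274956 203.3536411720672 cam in tool [ 0.07830836 -0.00048239 -0.13541626] axes
 [[ 8.61180665e-04 -9.52637491e-01 -3.04107004e-01]
 [ 9.99999616e-01  7.71223111e-04  4.15920327e-04]
 [-1.61686947e-04 -3.04107245e-01  9.52637789e-01]]
t 0.8 pos [ 0.2025 -0.5382  0.2393] shift [ 6.022 -4.29  -2.012] turn [-0.   -0.    2.58] q6 -0.21 open 0.997 rows>= 7.4
```

Emit:
{"api": "move_arm", "payload": {
  "motion": [
    [[6.74, -3.84, -1.0], [0, 0, 2.58], 100],
    [[6.74, -3.84, -1.0], [0, 0, 2.58], 100],
    [[6.74, -3.84, -1.0], [0, 0, 2.58], 100],
    [[6.74, -3.84, -1.0], [0, 0, 2.58], 100],
    [[6.74, -3.84, -1.0], [0, 0, 2.58], 100],
    [[6.74, -3.84, -1.0], [0, 0, 2.58], 100],
    [[6.74, -3.84, -1.0], [0, 0, 2.58], 100],
    [[6.74, -3.84, -1.0], [0, 0, 2.58], 100],
    [[6.74, -3.84, -1.0], [0, 0, 2.58], 100],
    [[6.74, -3.84, -1.0], [0, 0, 2.58], 100]
  ]
}}

```text
time_s: 2.05
eef_pos: [0.4995, -0.1805, 0.2991]
eef_rot: [0.0, 1.0, -0.0, -0.0]
wrist_force: [0.1, 0.1, -0.4]
opening: 0.997
```

```bash
cat >> h.py <<'E'
def look(names,save=None,cam="wrist"):
    tool(); c=viewer.calibration(cam); im=viewer.camera(cam)
    if save: cv2.imwrite(f"pics/{save}.png",im)
    for n,z in names:
        for d in spotter.outline_of(cam,n):
            if d["score"]>.25: print(n,round(d["score"],2),np.round(np.array(d["centre"])*[640,400]),rect(c,d["region"],z))
    return c,im
E
python3 - <<'E'
from h import *
look([("stone_a_mid",.024),("stick_black_1_mid",.014),("stick_red_1_mid",.014),("key_1_grip",.062),("stand",.028)],"w1")
go(.462,-.245,.15,-94)
E
```

```text
stone_a_mid 0.76 [362. 190.] [ 465.9 -245.1  121.5   62.4   -4.5]
stick_black_1_mid 0.71 [367.  75.] [ 627.  -246.1   99.9   27.1   -4.2]
stick_red_1_mid 0.87 [422. 114.] [ 575.3 -331.7   99.7   30.3   -7. ]
key_1_grip 0.92 [204.  59.] [641.3 -42.6  78.9  34.3  -6.2]
key_1_grip 0.39 [250.  61.] [ 635.  -100.3   78.7   29.1   -4.8]
key_1_grip 0.32 [426. 112.] [ 576.  -314.7   87.7   28.    -7.8]
stand 0.61 [234.  62.] [642.2 -68.7 115.  106.4  83. ]
t 2.35 pos [ 0.4994 -0.181   0.2992] shift [-0.621  1.069  2.487] turn [-0.    0.    0.49] q6 1.0 open 1.004 rows>= 2.7
```

View pics/w1.png

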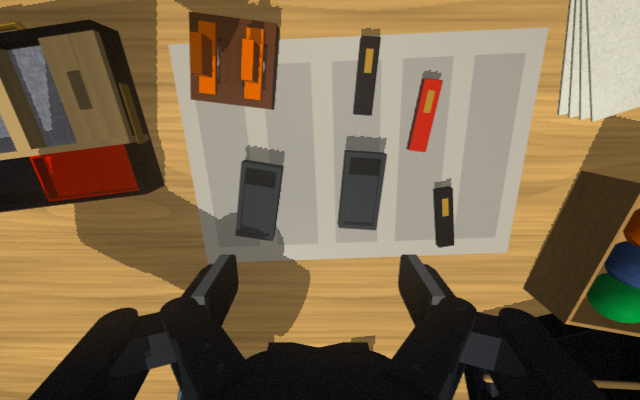

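The wrist view shows the stones at (362,190) and (260,198), the black sticks at (367,75) and (444,213), the red stick at (424,112) and the keys at (204,58) and (253,62). Going down to stone A.

Emit:
{"api": "move_arm", "payload": {
  "motion": [
    [[-0.58, 1.07, 2.15], [0, 0, 0.49], 100],
    [[-0.58, 1.07, 2.15], [0, 0, 0.49], 100],
    [[-0.58, 1.07, 2.15], [0, 0, 0.49], 100],
    [[-0.58, 1.07, 2.15], [0, 0, 0.49], 100],
    [[-0.58, 1.07, 2.15], [0, 0, 0.49], 100]
  ]
}}

```text
time_s: 2.98
eef_pos: [0.4658, -0.2448, 0.1716]
eef_rot: [0.001, 0.999, -0.035, 0.001]
wrist_force: [0.0, -0.0, 0.2]
opening: 1.001
```

```bash
python3 - <<'E'
from h import *
look([("stone_a_mid",.024)],"w2")
go(.465,-.245,.02,-94.3)
E
```

```text
stone_a_mid 0.56 [322. 188.] [ 465.2 -246.1  120.8   60.1   -3.9]
t 3.08 pos [ 0.4661 -0.2446  0.172 ] shift [-0.024  0.004  2.533] turn [ 0.01 -0.02  0.05] q6 0.93 open 1.001 rows>= 2.4
```

View pics/w2.png

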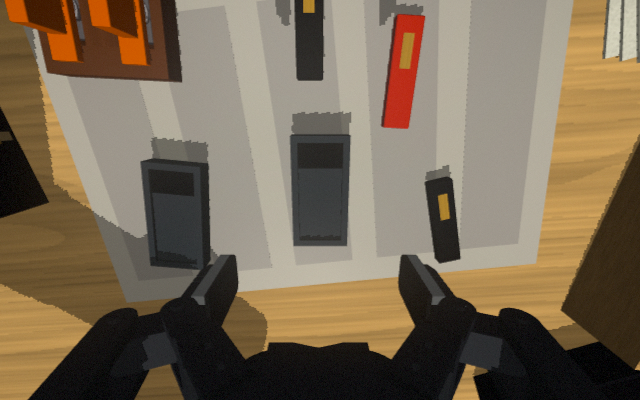

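Emit:
{"api": "move_arm", "payload": {
  "motion": [
    [[-0.02, 0.02, 1.0], [0, 0, 0], 100],
    [[-0.02, 0.02, 2.0], [0, 0, 0], 100],
    [[-0.02, 0.02, 2.65], [0, 0, 0], 100],
    [[-0.02, 0.02, 2.65], [0, 0, 0], 100],
    [[-0.02, 0.02, 2.65], [0, 0, 0], 30],
    [[-0.02, 0.02, 2.65], [0, 0, 0], 30],
    [[-0.02, 0.02, 2.65], [0, 0, 0], 30],
    [[-0.02, 0.02, 2.65], [0, 0, 0], 30],
    [[-0.02, 0.02, 2.65], [0, 0, 0], 30]
  ]
}}

```text
time_s: 4.2
eef_pos: [0.4659, -0.2471, 0.0144]
eef_rot: [0.002, 0.999, -0.034, 0.002]
wrist_force: [-0.4, 1.0, 7.1]
opening: 0.681
```

Emit:
{"api": "move_arm", "payload": {
  "motion": [
    [[0, 0, -1.0], [0, 0, 0], 30],
    [[0, 0, -2.0], [0, 0, 0], 30],
    [[0, 0, -2.0], [0, 0, 0], 30]
  ]
}}

```text
time_s: 4.58
eef_pos: [0.4674, -0.2484, 0.1383]
eef_rot: [0.004, 0.999, -0.034, 0.005]
wrist_force: [0.5, -0.5, -3.8]
opening: 0.684
```

```bash
python3 - <<'E'
from h import *
print(tool()[2]["wrist_force"])
go(.58,.17,.20,-83)
go(.58,.17,.20,-94)
E
```

```text
[ 0.46168236 -0.45594906 -3.79080999]
t 4.58 pos [ 0.4674 -0.2484  0.1383] shift [ 1.406 -7.076 -1.07 ] turn [ 0.06 -0.07 -1.37] q6 0.93 open 0.684 rows>= 7.0
t 4.58 pos [ 0.4674 -0.2484  0.1383] shift [ 1.406 -7.076 -1.07 ] turn [ 0.06 -0.08  0.01] q6 0.93 open 0.684 rows>= 7.0
```

Emit:
{"api": "move_arm", "payload": {
  "motion": [
    [[0.4, -2.0, -2.0], [0, 0, 0], 30],
    [[0.7, -4.5, -2.0], [0, 0, -0.7], 30],
    [[0.7, -7.6, -2.0], [0, 0, -1.37], 30],
    [[0.7, -7.6, -2.0], [0, 0, -1.37], 30],
    [[0.7, -7.6, -2.0], [0, 0, -1.37], 30],
    [[0.7, -7.6, -2.0], [0, 0, -1.37], 30],
    [[0.7, -7.6, -2.0], [0, 0, -1.37], 30],
    [[0.7, -7.6, -2.0], [0, 0, -1.37], 30],
    [[0.7, -7.6, -2.0], [0, 0, -1.37], 30],
    [[0.7, -7.6, -2.0], [0, 0, -1.37], 30]
  ]
}}

```text
time_s: 5.82
eef_pos: [0.5362, 0.2063, 0.2502]
eef_rot: [0.0, 0.998, 0.062, -0.001]
wrist_force: [0.2, 0.0, -4.9]
opening: 0.68
```

```bash
python3 - <<'E'
from h import *
c,im=look([("case",.05),("tray_black",.048),("tray_red",.048)],"w3")
go(.53,.21,.26,-83)
# rectified deck view: 2 px/mm, x up, y left, centre (.56,.22)
g=lambda x,y:pix(c,[[x,y,.05]])[0]
q=[(.71,.39),(.71,.05),(.41,.05),(.41,.39)]
S=np.float32([g(*p) for p in q]);D=np.float32([[0,0],[680,0],[680,600],[0,600]])
cv2.imwrite("pics/w3r.png",cv2.warpPerspective(im,cv2.getPerspectiveTransform(S,D),(680,600),flags=cv2.INTER_CUBIC))
E
```

```text
case 0.95 [299. 115.] [565.3 225.1 292.8 230.9 -82.7]
tray_black 0.74 [228. 213.] [476.2 316.5  69.9  64.5 -82.9]
tray_black 0.65 [320. 244.] [424.7 193.2 291.7 162.    7.1]
tray_red 0.68 [504. 258.] [461.5 -58.7 118.   75.7  -8.8]
t 6.03 pos [0.5369 0.2053 0.2509] shift [-0.105 -0.092 -0.152] turn [ 0.    0.01 -0.01] q6 1.61 open 0.682 rows>= 0.2
```

View pics/w3r.png

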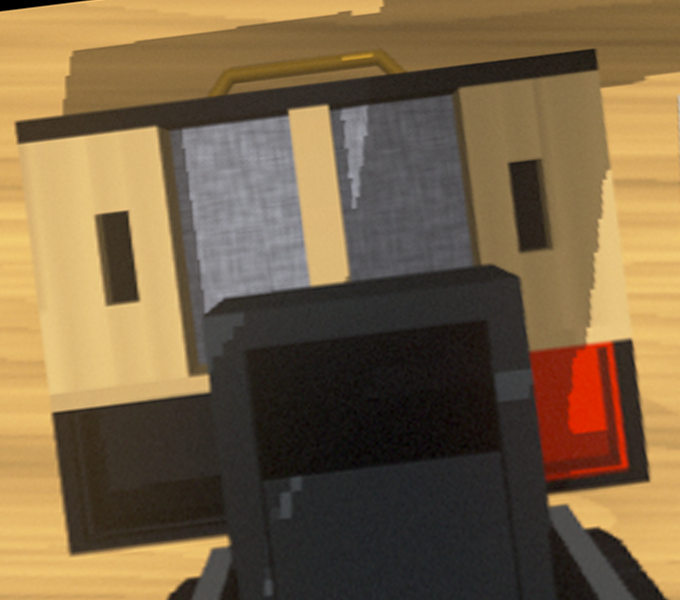

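Rectified deck view (2 px/mm): the slots are centred at (117,257) and (530,205). That spacing is 208.1 mm against the required 208, yaw 7.2°. So recess_right = (0.5997, 0.1856), recess_left = (0.5889, 0.2710), slots at (0.5813, 0.3315) and (0.6073, 0.1250).

```bash
cat >> h.py <<'E'
RR=(.5997,.1856);RL=(.5889,.2710);SL=(.5813,.3315);SR=(.6073,.125);CY=7.2
E
python3 - <<'E'
from h import *
go(.6004,.1857,.085,-82.8)
E
```

```text
t 6.03 pos [0.5369 0.2053 0.2509] shift [1.014 0.451 2.764] turn [ 0.    0.01 -0.04] q6 1.61 open 0.682 rows>= 2.9
```

Emit:
{"api": "move_arm", "payload": {
  "motion": [
    [[1.01, 0.45, 1.0], [0, 0, 0], 30],
    [[1.01, 0.45, 2.0], [0, 0, 0], 30],
    [[1.01, 0.45, 2.7], [0, 0, 0], 30],
    [[1.01, 0.45, 2.76], [0, 0, 0], 30],
    [[1.01, 0.45, 2.76], [0, 0, 0], 30],
    [[1.01, 0.45, 2.76], [0, 0, 0], 30]
  ]
}}

```text
time_s: 6.78
eef_pos: [0.6029, 0.1875, 0.0895]
eef_rot: [-0.0, 0.998, 0.061, 0.003]
wrist_force: [0.4, -1.0, -3.5]
opening: 0.687
```

```bash
python3 - <<'E'
from h import *
c,im=look([],"w4")
go(.6004,.1857,.054,-82.8)
cv2.imwrite("pics/w4.png",im[0:400,100:540])
E
```

```text
t 6.83 pos [0.6027 0.1875 0.0893] shift [-0.045  0.025  0.589] turn [ 0.   -0.04 -0.02] q6 1.56 open 0.684 rows>= 0.6
```

View pics/w4.png

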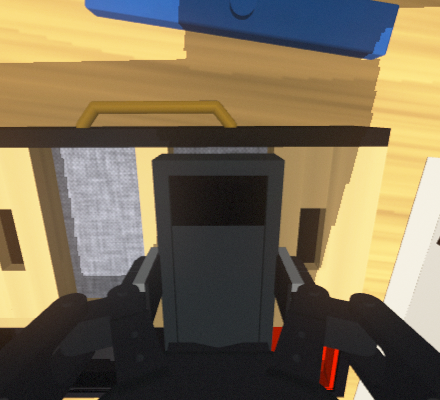

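The stone is over the right recess, level with its edges and clear of its sides. Correcting by 2–3 mm and lowering.

Emit:
{"api": "move_arm", "payload": {
  "motion": [
    [[-0.045, 0.025, 0], [0, 0, 0], 30],
    [[-0.045, 0.025, 0.2], [0, 0, 0], 30],
    [[-0.045, 0.025, 0.4], [0, 0, 0], 30],
    [[-0.045, 0.025, 0.59], [0, 0, 0], 30],
    [[-0.045, 0.025, 0.59], [0, 0, 0], 30],
    [[-0.045, 0.025, 0.59], [0, 0, 0], 30]
  ]
}}

```text
time_s: 7.58
eef_pos: [0.5981, 0.1854, 0.0533]
eef_rot: [0.0, 0.998, 0.061, -0.0]
wrist_force: [-11.9, -3.2, 25.4]
opening: 0.681
```

```bash
python3 - <<'E'
from h import *
print(tool()[2]["wrist_force"],tool()[2]["torque"])
go(.6004,.1857,.052,-82.8)
E
```

```text
[-11.87829873  -3.1820237   25.38387502] [-0.31103307  2.09078983 -0.03629273]
t 7.58 pos [0.5981 0.1854 0.0533] shift [0.039 0.    0.022] turn [ 0.    0.   -0.02] q6 1.56 open 0.681 rows>= 0.0
```

```bash
python3 - <<'E'
from h import *
c,im=look([],"w5")
cs=viewer.calibration("side");ims=viewer.camera("side")
u,v=pix(cs,[[.6,.19,.06]])[0].astype(int);print(u,v)
a=cv2.resize(im[100:400,180:480],(600,600)); b=cv2.resize(ims[v-50:v+50,u-50:u+50],(200,200),interpolation=cv2.INTER_CUBIC)
o=np.zeros((600,800,3),np.uint8);o[:,:600]=a;o[:200,600:]=b;cv2.imwrite("pics/w5.png",o)
E
```

```text
300 245
```

View pics/w5.png

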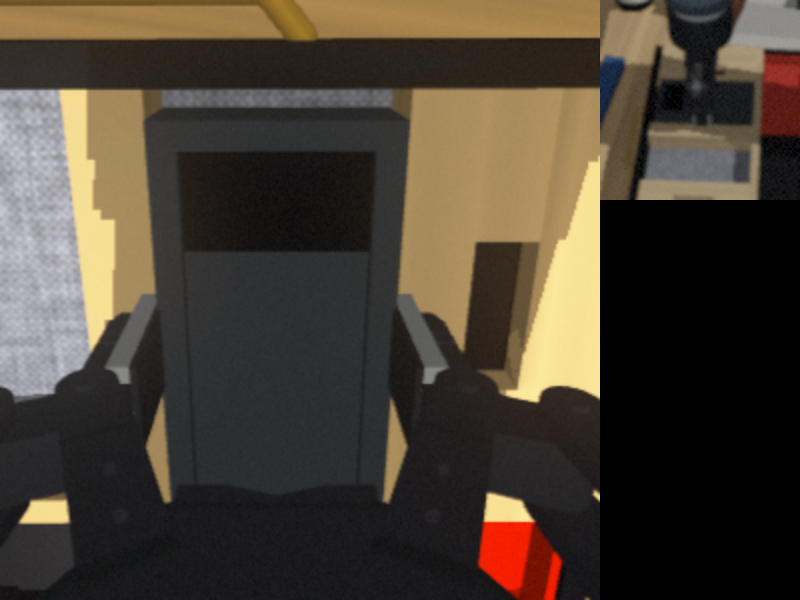

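```bash
python3 - <<'E'
from h import *
c=viewer.calibration("wrist");p=tool()[0];d=np.array([np.cos(np.radians(7.2)),np.sin(np.radians(7.2))])
for px,z in(((320,144),.05),((320,161),.063),((320,154),.05)): q=proj(c,px,z)[0]; print(px,np.round(q,4),"along case x from TCP",(q-p[:2])@d, "from RR",(q-np.array(RR))@d)
E
```

```text
(320, 144) [0.6621 0.1928] along case x from TCP 0.06442223514752664 from RR 0.06278390452133306
(320, 161) [0.6559 0.1921] along case x from TCP 0.05817952872125763 from RR 0.05654119809506405
(320, 154) [0.6573 0.1922] along case x from TCP 0.05956339748186684 from RR 0.057925066855673266
```

Emit:
{"api": "move_arm", "payload": {
  "motion": [
    [[0.05, 0.0, -0.25], [0, 0, 0], 30],
    [[0.05, 0.0, -0.25], [0, 0, 0], 30],
    [[0.05, 0.0, -0.25], [0, 0, 0], 30],
    [[0.05, 0.0, -0.25], [0, 0, 0], 30],
    [[0.05, 0.0, -0.25], [0, 0, 0], 30],
    [[0.05, 0.0, -0.25], [0, 0, 0], 30],
    [[0.05, 0.0, -0.25], [0, 0, 0], 30],
    [[0.05, 0.0, -0.25], [0, 0, 0], 30]
  ]
}}

```text
time_s: 8.68
eef_pos: [0.601, 0.1857, 0.0653]
eef_rot: [-0.0, 0.998, 0.061, 0.0]
wrist_force: [-0.6, 0.1, -3.0]
opening: 0.684
```

```bash
python3 - <<'E'
from h import *
print(tool()[2]["wrist_force"],tool()[2]["torque"],tool()[2]["dq"])
go(.6012,.1857,.055,-82.8)
E
```

```text
[-0.64672701  0.08157147 -2.97061481] [-0.00461576 -0.00287008  0.06817534] [-0.00093132 -0.00103428  0.00127747  0.00071206 -0.00074389  0.00030843]
t 8.68 pos [0.601  0.1857 0.0653] shift [0.004 0.001 0.172] turn [-0.   -0.   -0.02] q6 1.56 open 0.684 rows>= 0.2
```

Emit:
{"api": "move_arm", "payload": {
  "motion": [
    [[0, 0, 0.05], [0, 0, 0], 30],
    [[0, 0, 0.1], [0, 0, 0], 30],
    [[0, 0, 0.16], [0, 0, 0], 30],
    [[0, 0, 0.22], [0, 0, 0], 30],
    [[0, 0, 0.22], [0, 0, 0], 30],
    [[0, 0, 0.22], [0, 0, 0], 30]
  ]
}}

```text
time_s: 9.43
eef_pos: [0.6009, 0.1858, 0.0534]
eef_rot: [0.0, 0.998, 0.061, -0.0]
wrist_force: [-6.2, -1.6, 7.5]
opening: 0.689
```

Emit:
{"api": "move_arm", "payload": {
  "motion": [
    [[0, 0, -0.04], [0, 0, 0], 30],
    [[0, 0, -0.04], [0, 0, 0], 30],
    [[0, 0, -0.04], [0, 0, 0], 85],
    [[0, 0, -0.04], [0, 0, 0], 85],
    [[0, 0, -0.04], [0, 0, 0], 85],
    [[0, 0, -0.04], [0, 0, 0], 85],
    [[0, 0, -1.0], [0, 0, 0], 85],
    [[0, 0, -2.0], [0, 0, 0], 0],
    [[0, 0, -2.0], [0, 0, 0], 0],
    [[0, 0, -2.0], [0, 0, 0], 0]
  ]
}}

```text
time_s: 10.68
eef_pos: [0.6007, 0.1857, 0.172]
eef_rot: [0.0, 0.998, 0.061, 0.0]
wrist_force: [-0.9, 0.3, -0.3]
opening: 0.214
```

```bash
python3 - <<'E'
from h import *
c,im=look([("stone_a_mid",.05)],"w6")
d=np.array([np.cos(np.radians(7.2)),np.sin(np.radians(7.2))]);print(RR)
go(RR[0],RR[1],.06,-82.8)
E
```

```text
stone_a_mid 0.95 [319. 191.] [600.4 186.2 121.6  60.8   7.2]
(0.5997, 0.1856)
t 10.78 pos [0.5997 0.1856 0.1701] shift [ 0.006 -0.     1.836] turn [-0.    0.02 -0.02] q6 1.56 open 0.037 rows>= 1.8
```

View pics/w6.png

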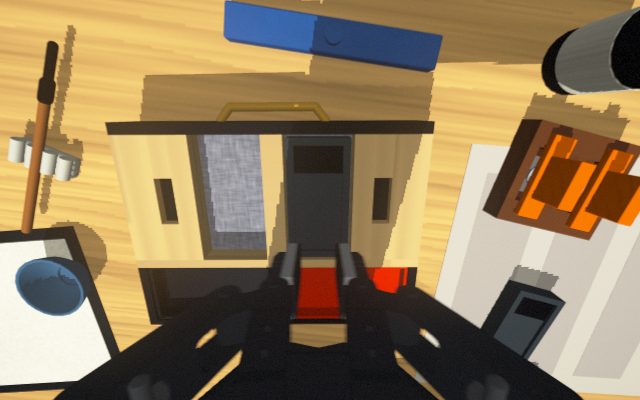

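Emit:
{"api": "move_arm", "payload": {
  "motion": [
    [[0, 0, 1.0], [0, 0, 0], 0],
    [[0, 0, 1.7], [0, 0, 0], 0],
    [[0, 0, 1.85], [0, 0, 0], 0],
    [[0, 0, 1.92], [0, 0, 0], 0],
    [[0, 0, 1.98], [0, 0, 0], 0],
    [[0, 0, 1.98], [0, 0, 0], 0],
    [[0, 0, 1.98], [0, 0, 0], 0]
  ]
}}

```text
time_s: 11.65
eef_pos: [0.6017, 0.1859, 0.0545]
eef_rot: [-0.0, 0.998, 0.061, 0.001]
wrist_force: [-0.1, 0.0, 0.6]
opening: 0.0
```

Emit:
{"api": "move_arm", "payload": {
  "motion": [
    [[0, 0, -1.0], [0, 0, 0], 0],
    [[0, 0, -2.0], [0, 0, 0], 0],
    [[-0.7, 2.0, -2.5], [0, 0, 0.7], 100],
    [[-1.4, 4.5, -2.5], [0, 0, 1.4], 100],
    [[-1.4, 4.5, -2.5], [0, 0, 2.1], 100],
    [[-1.4, 4.5, -2.5], [0, 0, 2.8], 100],
    [[-1.4, 4.5, -2.5], [0, 0, 2.8], 100],
    [[-1.4, 4.5, -2.5], [0, 0, 2.8], 100],
    [[-1.4, 4.5, -2.5], [0, 0, 2.8], 100]
  ]
}}

```text
time_s: 12.78
eef_pos: [0.5506, -0.0921, 0.2036]
eef_rot: [-0.0, 0.991, -0.134, 0.0]
wrist_force: [0.3, -0.5, -0.1]
opening: 0.999
```

```bash
python3 - <<'E'
from h import *
look([("stone_a_mid",.024)])
look([("stone_a_mid",.05)],cam="top")
go(.462,-.09,.17,-100)
E
```

```text
stone_a_mid 0.65 [ 64. 208.] [596.7 212.5 132.   71.1   6.7]
stone_a_mid 0.93 [251. 203.] [597.4 184.  124.5  62.2   7. ]
t 12.97 pos [ 0.5507 -0.0913  0.2032] shift [-1.431  0.369  0.554] turn [-0.    0.   -0.66] q6 1.46 open 1.0 rows>= 1.5
```

Emit:
{"api": "move_arm", "payload": {
  "motion": [
    [[-1.43, 0.37, 0.55], [0, 0, -0.66], 100],
    [[-1.43, 0.37, 0.55], [0, 0, -0.66], 100],
    [[-1.43, 0.37, 0.55], [0, 0, -0.66], 100],
    [[-1.43, 0.37, 0.55], [0, 0, -0.66], 100],
    [[-1.43, 0.37, 0.55], [0, 0, -0.66], 100],
    [[-1.43, 0.37, 0.55], [0, 0, -0.66], 100]
  ]
}}

```text
time_s: 13.72
eef_pos: [0.4628, -0.0912, 0.1706]
eef_rot: [0.0, 0.996, -0.088, 0.0]
wrist_force: [-0.2, -0.3, -0.5]
opening: 1.001
```

```bash
python3 - <<'E'
from h import *
look([("stone_a_mid",.024),("stick_black_1_mid",.014),("stick_red_1_mid",.014)])
go(.456,-.09,.014,-100)
E
```

```text
stone_a_mid 0.75 [ 16. 144.] [566.8 185.8  95.5  46.  -29.1]
stick_black_1_mid 0.7 [455.  23.] [ 595.5 -242.    39.7   31.6   -4.9]
stick_red_1_mid 0.71 [550.  45.] [ 562.7 -327.8   73.1   35.2   -7.7]
stick_red_1_mid 0.36 [587. 179.] [ 419.3 -379.5  105.1   35.5    9.8]
t 13.93 pos [ 0.4621 -0.0912  0.1703] shift [-1.030e-01 -1.000e-03  2.604e+00] turn [-0.    0.   -0.01] q6 1.3 open 1.001 rows>= 2.5
```

```bash
python3 - <<'E'
from h import *
c,im=look([],"w7")
u,v=pix(c,[[.455,-.09,.024]])[0];print(u,v)
hsv=cv2.cvtColor(im,cv2.COLOR_BGR2HSV)
for t in(70,80,90,100):
    m=(hsv[...,2]<t).astype(np.uint8); n,l,s,ce=cv2.connectedComponentsWithStats(m)
    k=l[int(v),int(u)]; 
    if k: print(t,s[k],rect(c,l==k,.024))
cv2.imwrite("pics/w7.png",im)
E
```

```text
318.4595953922509 199.10644798070476
70 [ 287  147   59  111 6068] [448.4 -86.6 122.6  58.7  -9.5]
80 [ 287  147   59  111 6136] [448.4 -86.7 122.6  59.8 -10. ]
90 [ 287  147   59  111 6226] [448.4 -86.8 122.6  60.8 -10. ]
100 [ 285  146   61  125 6484] [441.4 -82.3 139.2  67.4  -8.4]
```

View pics/w7.png

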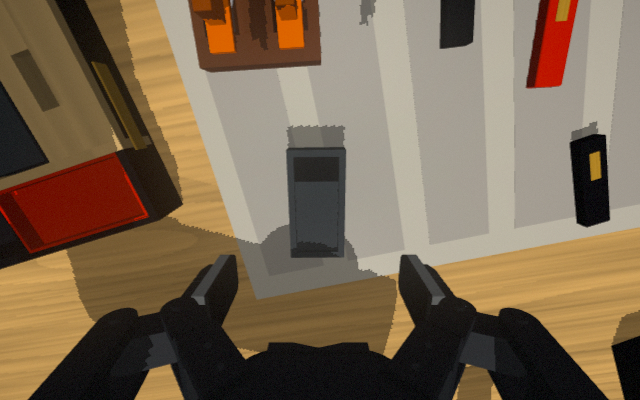

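Stone B is centred at (316,202) px, i.e. (0.4475, -0.087), yaw -10°, measured as 122×60 mm, which fits a stone.

Emit:
{"api": "move_arm", "payload": {
  "motion": [
    [[-0.25, -0.03, 1.0], [0, 0, 0], 100],
    [[-0.25, -0.03, 2.0], [0, 0, 0], 100],
    [[-0.25, -0.03, 2.6], [0, 0, 0], 100],
    [[-0.25, -0.03, 2.6], [0, 0, 0], 100],
    [[-0.25, -0.03, 2.6], [0, 0, 0], 100],
    [[-0.25, -0.03, 2.6], [0, 0, 0], 30],
    [[-0.25, -0.03, 2.6], [0, 0, 0], 30],
    [[-0.25, -0.03, 2.6], [0, 0, 0], 30],
    [[-0.25, -0.03, 2.6], [0, 0, 0], 30],
    [[-0.25, -0.03, 2.6], [0, 0, 0], 30]
  ]
}}

```text
time_s: 15.22
eef_pos: [0.449, -0.0873, 0.0164]
eef_rot: [0.001, 0.996, -0.088, 0.002]
wrist_force: [-1.6, 1.0, 9.6]
opening: 0.685
```

Emit:
{"api": "move_arm", "payload": {
  "motion": [
    [[0, 0, -1.0], [0, 0, 0], 30],
    [[0, 0, -2.0], [0, 0, 0], 30],
    [[0, 0, -3.0], [0, 0, 0], 30],
    [[0, 0, -3.0], [0, 0, 0], 30],
    [[0, 0, -3.0], [0, 0, 0], 30]
  ]
}}

```text
time_s: 15.85
eef_pos: [0.447, -0.0865, 0.194]
eef_rot: [-0.0, 0.996, -0.088, -0.0]
wrist_force: [-1.0, 0.7, -3.6]
opening: 0.684
```

```bash
python3 - <<'E'
from h import *
go(RL[0],RL[1],.19,-82.8)
E
```

```text
t 15.85 pos [ 0.447  -0.0865  0.194 ] shift [ 1.284 -6.28   0.067] turn [-0.    0.   -2.16] q6 1.29 open 0.684 rows>= 6.2
```

Emit:
{"api": "move_arm", "payload": {
  "motion": [
    [[0.3, -1.5, 0], [0, 0, -0.5], 30],
    [[0.7, -3.5, 0], [0, 0, -1.1], 30],
    [[1.0, -5.0, 0], [0, 0, -1.7], 30],
    [[1.28, -6.28, 0], [0, 0, -2.16], 30],
    [[1.28, -6.28, 0.5], [0, 0, -2.16], 30],
    [[1.28, -6.28, 1.0], [0, 0, -2.16], 30],
    [[1.28, -6.28, 1.7], [0, 0, -2.16], 30],
    [[1.28, -6.28, 1.7], [0, 0, -2.16], 30],
    [[1.28, -6.28, 1.7], [0, 0, -2.16], 30],
    [[1.28, -6.28, 1.7], [0, 0, -2.16], 30]
  ]
}}

```text
time_s: 17.1
eef_pos: [0.5907, 0.2702, 0.0948]
eef_rot: [-0.0, 0.998, 0.062, 0.002]
wrist_force: [-0.5, -0.1, -2.0]
opening: 0.681
```

Emit:
{"api": "move_arm", "payload": {
  "motion": [
    [[0, 0, 0.3], [0, 0, 0], 30],
    [[0, 0, 0.3], [0, 0, 0], 30],
    [[0, 0, 0.3], [0, 0, 0], 30],
    [[0, 0, 0.3], [0, 0, 0], 30]
  ]
}}

```text
time_s: 17.6
eef_pos: [0.5895, 0.2707, 0.0747]
eef_rot: [-0.0, 0.998, 0.063, 0.0]
wrist_force: [0.6, -0.7, -1.9]
opening: 0.684
```

```bash
python3 - <<'E'
from h import *
c,im=look([],"w8"); go(RL[0]+.001,RL[1],.055,-82.8)
cv2.imwrite("pics/w8.png",cv2.resize(im[60:360,180:480],(600,600)))
p=tool()[0];a=np.radians(7.2);d=np.array([np.cos(a),np.sin(a)])
# brightness profile up the middle of the stone: find far edge
u=int(pix(c,[[*(p[:2]+.05*d),.07]])[0][0]);print(u,[int(x) for x in im[90:190:2,u-3:u+4].mean(axis=(1,2))])
for r in range(110,190,10): print(r,round(((proj(c,(u,r),.079)[0]-p[:2])@d)*1000,1),round(((proj(c,(u,r),.05)[0]-np.array(RL))@d)*1000,1))
E
```

```text
t 17.65 pos [0.5895 0.2708 0.0747] shift [ 0.007 -0.002  0.329] turn [-0.   -0.01 -0.  ] q6 1.69 open 0.684 rows>= 0.3
318 [129, 128, 121, 110, 105, 100, 103, 105, 105, 103, 98, 92, 91, 96, 103, 112, 48, 33, 35, 35, 35, 35, 34, 35, 35, 33, 33, 60, 102, 111, 108, 105, 41, 40, 40, 49, 53, 52, 52, 51, 51, 51, 50, 25, 21, 24, 22, 26, 24, 26]
110 80.0 81.0
120 75.8 75.8
130 71.4 70.5
140 66.9 65.0
150 62.4 59.5
160 57.7 53.8
170 53.0 48.0
180 48.1 42.0
```

View pics/w8.png

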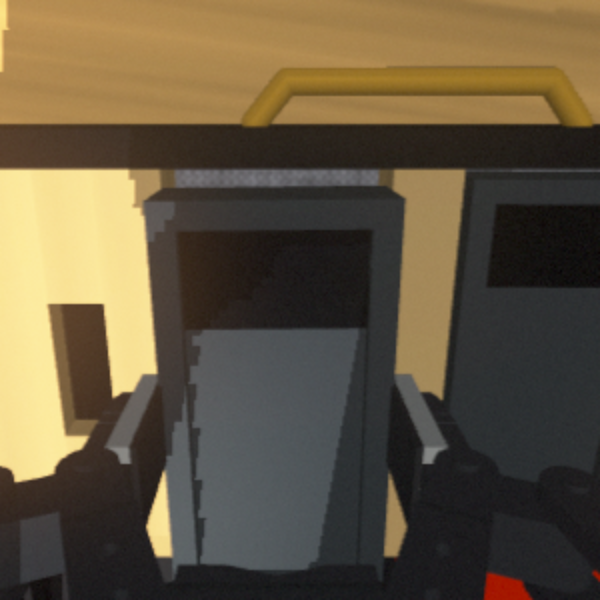

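The stone is level over the left recess and centred in y. Its far edge puts its centre 2 mm behind the TCP, so I go 1.5 mm forward and down.

Emit:
{"api": "move_arm", "payload": {
  "motion": [
    [[0.025, 0, 0], [0, 0, 0], 30],
    [[0.025, 0, 0.1], [0, 0, 0], 30],
    [[0.025, 0, 0.2], [0, 0, 0], 30],
    [[0.025, 0, 0.33], [0, 0, 0], 30],
    [[0.025, 0, 0.33], [0, 0, 0], 30],
    [[0.025, 0, 0.33], [0, 0, 0], 30],
    [[0.025, 0, 0.33], [0, 0, 0], 30]
  ]
}}

```text
time_s: 18.52
eef_pos: [0.5906, 0.2709, 0.0543]
eef_rot: [0.0, 0.998, 0.063, -0.0]
wrist_force: [0.3, 0.8, -1.7]
opening: 0.681
```

No contact force, so the stone is in the mouth. Releasing, then pressing.

Emit:
{"api": "move_arm", "payload": {
  "motion": [
    [[0, 0, 0], [0, 0, 0], 85],
    [[0, 0, 0], [0, 0, 0], 85],
    [[0, 0, 0], [0, 0, 0], 85],
    [[0, 0, 0], [0, 0, 0], 85],
    [[0, 0, -0.5], [0, 0, 0], 85],
    [[0, 0, -1.0], [0, 0, 0], 0],
    [[0, 0, -1.0], [0, 0, 0], 0],
    [[0, 0, -1.0], [0, 0, 0], 0],
    [[0, 0, -1.0], [0, 0, 0], 0],
    [[0, 0, -1.0], [0, 0, 0], 0]
  ]
}}

```text
time_s: 19.77
eef_pos: [0.59, 0.2707, 0.1133]
eef_rot: [0.0, 0.998, 0.063, -0.001]
wrist_force: [-0.2, 0.2, -0.5]
opening: 0.004
```

Emit:
{"api": "move_arm", "payload": {
  "motion": [
    [[0, 0, -0.5], [0, 0, 0], 0],
    [[0, 0, -0.1], [0, 0, 0], 0],
    [[0, 0, -0.0], [0, 0, 0], 0],
    [[0, 0, 0.04], [0, 0, 0], 0],
    [[0, 0, 0.06], [0, 0, 0], 0],
    [[0, 0, 0.06], [0, 0, 0], 0],
    [[0, 0, 0.06], [0, 0, 0], 0],
    [[0, 0, 0.06], [0, 0, 0], 0]
  ]
}}

```text
time_s: 20.78
eef_pos: [0.5908, 0.2709, 0.1112]
eef_rot: [-0.0, 0.998, 0.063, 0.0]
wrist_force: [0.3, -0.1, 0.9]
opening: 0.001
```

Emit:
{"api": "move_arm", "payload": {
  "motion": [
    [[0, 0, 0.5], [0, 0, 0], 0],
    [[0, 0, 0.85], [0, 0, 0], 0],
    [[0, 0, 0.95], [0, 0, 0], 0],
    [[0, 0, 1.0], [0, 0, 0], 0],
    [[0, 0, 1.0], [0, 0, 0], 0],
    [[0, 0, 1.0], [0, 0, 0], 0],
    [[0, 0, 1.0], [0, 0, 0], 0],
    [[0, 0, 1.0], [0, 0, 0], 0]
  ]
}}

```text
time_s: 21.78
eef_pos: [0.5891, 0.2705, 0.054]
eef_rot: [0.001, 0.998, 0.063, -0.002]
wrist_force: [-15.8, -7.2, 25.7]
opening: -0.002
```

Emit:
{"api": "move_arm", "payload": {
  "motion": [
    [[0, 0, -0.4], [0, 0, 0], 0],
    [[0, 0, -1.0], [0, 0, 0], 0],
    [[0, 0, -2.0], [0, 0, 0], 50],
    [[0, 1.0, -2.5], [0, 0, 0], 100],
    [[0, 1.0, -2.5], [0, 0, 0], 100],
    [[0, 1.0, -2.5], [0, 0, 0], 100]
  ]
}}

```text
time_s: 22.52
eef_pos: [0.598, 0.2111, 0.2006]
eef_rot: [-0.0, 0.998, 0.062, -0.0]
wrist_force: [-0.4, -0.0, -0.5]
opening: 0.845
```

```bash
python3 - <<'E'
from h import *
c,im=look([("stone_a_mid",.05)],"w9")
cv2.imwrite("pics/w9.png",im)
go(.635,-.10,.19,83)
E
```

```text
stone_a_mid 0.83 [347. 189.] [600.1 186.1 123.1  61.5   7.2]
t 22.62 pos [0.5972 0.212  0.1994] shift [-0.026  5.238  0.154] turn [-0.    0.02  1.77] q6 1.6 open 0.996 rows>= 5.0
```

View pics/w9.png

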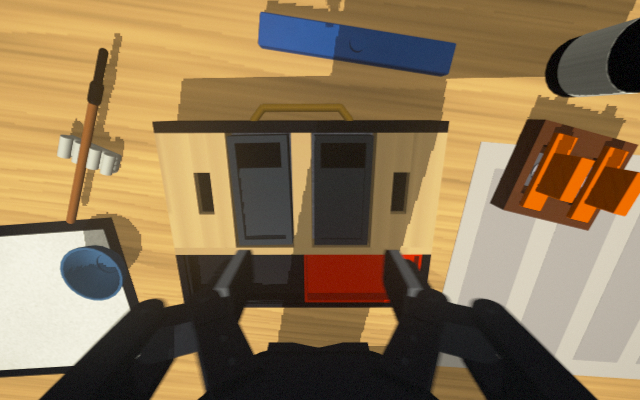

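Both stones lie flush in the recesses: the wrist view shows both inside their outlines, and the press met 26 N at basin height. Now the keys.

Emit:
{"api": "move_arm", "payload": {
  "motion": [
    [[0, 1.0, 0], [0, 0, 0.4], 50],
    [[0, 2.0, 0], [0, 0, 0.8], 50],
    [[0, 3.0, 0], [0, 0, 1.2], 50],
    [[0, 4.0, 0], [0, 0, 1.6], 50],
    [[0, 4.8, 0], [0, 0, 1.7], 50],
    [[0, 4.8, 0], [0, 0, 1.7], 50],
    [[0, 4.8, 0], [0, 0, 1.7], 50],
    [[0, 4.8, 0], [0, 0, 1.7], 50]
  ]
}}

```text
time_s: 23.62
eef_pos: [0.6339, -0.0724, 0.2003]
eef_rot: [-0.0, 0.998, -0.055, -0.001]
wrist_force: [-0.7, 0.6, 0.7]
opening: 0.503
```

```bash
cat >> h.py <<'E'
def orange(c,im,p,yaw=-6,half=.06,save=None):
    """rectified view at fin-top height around p, 4 px/mm"""
    q=[(p[0]+half,p[1]+half),(p[0]+half,p[1]-half),(p[0]-half,p[1]-half),(p[0]-half,p[1]+half)]
    S=np.float32([pix(c,[[a,b,.07]])[0] for a,b in q]);n=int(half*2*4000)
    w=cv2.warpPerspective(im,cv2.getPerspectiveTransform(S,np.float32([[0,0],[n,0],[n,n],[0,n]])),(n,n),flags=cv2.INTER_CUBIC)
    return w
E
python3 - <<'E'
from h import *
c,im=look([("key_1_grip",.07),("stand",.028)])
cv2.imwrite("pics/w10.png",orange(c,im,(.635,-.07)))
go(.635,-.10,.19,-96)
E
```

```text
key_1_grip 0.63 [282. 178.] [653.8 -41.5  73.8  22.1  -6.6]
stand 0.73 [311. 174.] [643.3 -66.2 110.6 104.5  83.8]
stand 0.26 [465. 168.] [ 631.6 -236.9   95.9   30.6   -3.9]
t 23.77 pos [ 0.6342 -0.0729  0.2009] shift [0.063 0.447 0.181] turn [-0.    0.   -0.04] q6 1.38 open 0.505 rows>= 0.5
```

View pics/w10.png

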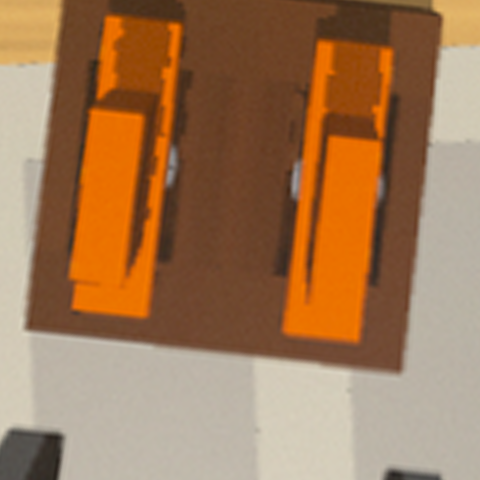

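Rectified view at fin-top height (4 px/mm): the left fin top is centred at (109,195), i.e. (0.6461, -0.0373), and the right one at (345,225), i.e. (0.6388, -0.0964). Both have yaw of about -6°, fins measure 44×13.5 mm, and the spacing is 59.5 mm against the given 60.

Emit:
{"api": "move_arm", "payload": {
  "motion": [
    [[0.12, 0.38, 0.8], [0, 0, -0.04], 50],
    [[0.12, 0.38, 1.6], [0, 0, -0.04], 50],
    [[0.12, 0.38, 1.6], [0, 0, -0.04], 50],
    [[0.12, 0.38, 1.6], [0, 0, -0.04], 50],
    [[0.12, 0.38, 1.6], [0, 0, -0.04], 50],
    [[0.12, 0.38, 1.6], [0, 0, -0.04], 50]
  ]
}}

```text
time_s: 24.52
eef_pos: [0.64, -0.098, 0.1071]
eef_rot: [0.0, 0.999, -0.053, 0.002]
wrist_force: [-1.2, 0.1, -0.3]
opening: 0.502
```

```bash
python3 - <<'E'
from h import *
go(.6388,-.0964,.0465,-96)
E
```

```text
t 24.52 pos [ 0.64   -0.098   0.1071] shift [-0.026 -0.025  1.009] turn [ 0.01 -0.02 -0.01] q6 1.34 open 0.502 rows>= 1.0
```

Emit:
{"api": "move_arm", "payload": {
  "motion": [
    [[0, 0, 0.5], [0, 0, 0], 50],
    [[0, 0, 0.97], [0, 0, 0], 50],
    [[0, 0, 0.97], [0, 0, 0], 50],
    [[0, 0, 0.97], [0, 0, 0], 50],
    [[0, 0, 0.97], [0, 0, 0], 50],
    [[0, 0, 0.97], [0, 0, 0], 0],
    [[0, 0, 0.97], [0, 0, 0], 0],
    [[0, 0, 0.97], [0, 0, 0], 0],
    [[0, 0, 0.97], [0, 0, 0], 0],
    [[0, 0, 0.97], [0, 0, 0], 0]
  ]
}}

```text
time_s: 25.78
eef_pos: [0.6394, -0.098, 0.0476]
eef_rot: [0.0, 0.999, -0.053, 0.001]
wrist_force: [-0.2, 1.0, 6.3]
opening: 0.157
```

Emit:
{"api": "move_arm", "payload": {
  "motion": [
    [[0, 0, 0], [0, 0, 0], 0],
    [[0, 0, -0.7], [0, 0, 0], 0],
    [[0, 0, -1.5], [0, 0, 0], 0],
    [[0, 0, -2.5], [0, 0, 0], 0],
    [[0, 0, -2.5], [0, 0, 0], 0]
  ]
}}

```text
time_s: 26.4
eef_pos: [0.6421, -0.0989, 0.2032]
eef_rot: [0.002, 0.999, -0.053, 0.005]
wrist_force: [-0.2, -0.7, -1.9]
opening: 0.155
```

```bash
python3 - <<'E'
from h import *
go(SR[0],SR[1],.19,-82.8)
E
```

```text
t 26.4 pos [ 0.6421 -0.0989  0.2032] shift [-0.975 -3.649  0.2  ] turn [ 0.03 -0.07 -1.66] q6 1.34 open 0.155 rows>= 3.6
```

Emit:
{"api": "move_arm", "payload": {
  "motion": [
    [[-0.3, -0.9, 0.1], [0, 0, -0.5], 0],
    [[-0.6, -1.9, 0.1], [0, 0, -1.0], 0],
    [[-0.95, -2.9, 0.1], [0, 0, -1.66], 0],
    [[-0.95, -3.65, 0.1], [0, 0, -1.66], 0],
    [[-0.95, -3.65, 0.6], [0, 0, -1.66], 0],
    [[-0.95, -3.65, 1.2], [0, 0, -1.66], 0],
    [[-0.95, -3.65, 1.2], [0, 0, -1.66], 0],
    [[-0.95, -3.65, 1.2], [0, 0, -1.66], 0],
    [[-0.95, -3.65, 1.2], [0, 0, -1.66], 0],
    [[-0.95, -3.65, 1.2], [0, 0, -1.66], 0]
  ]
}}

```text
time_s: 27.65
eef_pos: [0.6062, 0.1259, 0.1261]
eef_rot: [0.0, 0.998, 0.062, 0.001]
wrist_force: [-0.7, -0.4, -0.2]
opening: 0.15
```

```bash
python3 - <<'E'
from h import *
c,im=look([],"w11"); go(SR[0],SR[1],.1,-82.8)
print(np.round(pix(c,[[*SR,.05]])))
cv2.imwrite("pics/w11.png",cv2.resize(im[60:360,180:480],(600,600),interpolation=cv2.INTER_CUBIC))
E
```

```text
t 27.7 pos [0.6061 0.1259 0.1259] shift [0.018 0.017 0.431] turn [ 0.   -0.01 -0.  ] q6 1.46 open 0.153 rows>= 0.4
[[320. 215.]]
```

View pics/w11.png

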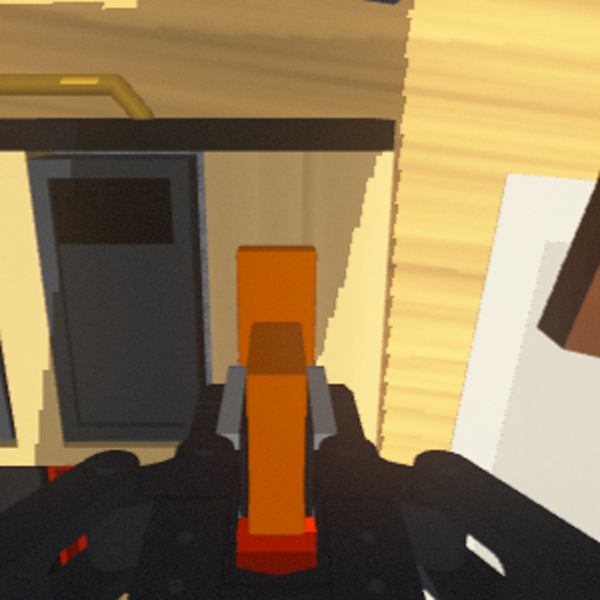

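```bash
python3 - <<'E'
from h import *
c=viewer.calibration("wrist");p=tool()[0];a=np.radians(7.2);X=np.array([np.cos(a),np.sin(a)]);Y=np.array([-X[1],X[0]])
for n,px,z in(("bar far top",(319,184.5),-.0116),("fin far",(319,221.5),.0224),("fin near",(319,327.5),.0224)):
    q=proj(c,px,p[2]+z)[0]-p[:2]; print(n,np.round([q@X*1e3,q@Y*1e3],1))
E
```

```text
bar far top [42.  -0.1]
fin far [33.8  0. ]
fin near [-22.6  -0.1]
```

Emit:
{"api": "move_arm", "payload": {
  "motion": [
    [[0.02, 0.015, 0], [0, 0, 0], 0],
    [[0.02, 0.015, 0.2], [0, 0, 0], 0],
    [[0.02, 0.015, 0.4], [0, 0, 0], 0],
    [[0.02, 0.015, 0.55], [0, 0, 0], 0],
    [[0.02, 0.015, 0.7], [0, 0, 0], 0],
    [[0.02, 0.015, 0.84], [0, 0, 0], 0],
    [[0.02, 0.015, 0.84], [0, 0, 0], 0],
    [[0.02, 0.015, 0.84], [0, 0, 0], 0]
  ]
}}

```text
time_s: 28.7
eef_pos: [0.6069, 0.1253, 0.0746]
eef_rot: [0.0, 0.998, 0.063, 0.0]
wrist_force: [-0.4, 0.2, -1.6]
opening: 0.158
```

Emit:
{"api": "move_arm", "payload": {
  "motion": [
    [[0, 0, 0.025], [0, 0, -1.2], 0],
    [[0, 0, 0.025], [0, 0, -2.4], 0],
    [[0, 0, 0.025], [0, 0, -3.6], 0],
    [[0, 0, 0.025], [0, 0, -4.9], 0],
    [[0, 0, 0.025], [0, 0, -6.2], 0],
    [[0, 0, 0.025], [0, 0, -7.5], 0],
    [[0, 0, 0.025], [0, 0, -8.8], 0],
    [[0, 0, 0.025], [0, 0, -10.0], 0],
    [[0, 0, 0.025], [0, 0, -11.25], 0],
    [[0, 0, 0.025], [0, 0, -11.25], 0]
  ]
}}

```text
time_s: 29.95
eef_pos: [0.6071, 0.1253, 0.0734]
eef_rot: [0.0, 0.662, 0.749, 0.0]
wrist_force: [0.2, -0.7, -1.9]
opening: 0.154
```

Emit:
{"api": "move_arm", "payload": {
  "motion": [
    [[0, 0, 0], [0, 0, 0], 0],
    [[0, 0, 0.02], [0, 0, 0], 0],
    [[0, 0, 0.05], [0, 0, 0], 0],
    [[0, 0, 0.05], [0, 0, 0], 0],
    [[0, 0, 0.05], [0, 0, 0], 0],
    [[0, 0, 0.05], [0, 0, 0], 0]
  ]
}}

```text
time_s: 30.7
eef_pos: [0.607, 0.1253, 0.0716]
eef_rot: [0.0, 0.662, 0.75, 0.0]
wrist_force: [-5.3, -0.5, 10.5]
opening: 0.154
```

```bash
python3 - <<'E'
from h import *
o=tool()[2];print(o["wrist_force"],o["torque"])
go(SR[0],SR[1],.0716,7.2)
E
```

```text
[-5.34229302 -0.47265405 10.50253299] [-0.13450432  0.9938438  -0.00528556]
t 30.7 pos [0.607  0.1253 0.0716] shift [-0.005  0.005 -0.   ] turn [ 0.    0.   -0.01] q6 -0.11 open 0.154 rows>= 0.0
```

Key 2 is seated: TCP 0.0716 as predicted, 10 N contact. Releasing, then key 1.

Emit:
{"api": "move_arm", "payload": {
  "motion": [
    [[0, 0, -0.02], [0, 0, 0], 0],
    [[0, 0, -0.02], [0, 0, 0], 50],
    [[0, 0, -0.02], [0, 0, 0], 50],
    [[0, 0, -0.02], [0, 0, 0], 50],
    [[0, 0, -0.5], [0, 0, 0], 50],
    [[0, 0, -1.3], [0, 0, 0], 50],
    [[0, 0, -2.0], [0, 0, 0], 50],
    [[0, 0, -2.0], [0, 0, 0], 50]
  ]
}}

```text
time_s: 31.7
eef_pos: [0.6094, 0.1254, 0.1944]
eef_rot: [0.003, 0.661, 0.75, 0.003]
wrist_force: [0.0, 0.1, -0.2]
opening: 0.5
```

```bash
python3 - <<'E'
from h import *
go(.6461,-.0373,.19,-96.3)
E
```

```text
t 31.7 pos [0.6094 0.1254 0.1944] shift [-2.766  0.268  0.079] turn [ 0.05  0.05 -9.57] q6 -0.11 open 0.5 rows>= 7.2
```

Emit:
{"api": "move_arm", "payload": {
  "motion": [
    [[-0.3, 0.03, 0], [0, 0, 1.3], 50],
    [[-0.6, 0.06, 0], [0, 0, 2.6], 50],
    [[-0.9, 0.1, 0], [0, 0, 3.9], 50],
    [[-1.2, 0.13, 0], [0, 0, 5.2], 50],
    [[-1.6, 0.17, 0], [0, 0, 6.5], 50],
    [[-2.0, 0.2, 0], [0, 0, 7.8], 50],
    [[-2.4, 0.24, 0], [0, 0, 9.1], 50],
    [[-2.77, 0.27, 0], [0, 0, 10.4], 50],
    [[-2.77, 0.27, 0], [0, 0, 11.7], 50],
    [[-2.77, 0.27, 0], [0, 0, 12.93], 50]
  ]
}}

```text
time_s: 32.95
eef_pos: [0.6428, -0.038, 0.188]
eef_rot: [-0.0, 0.998, -0.058, -0.001]
wrist_force: [-0.2, -0.1, 0.5]
opening: 0.506
```

Emit:
{"api": "move_arm", "payload": {
  "motion": [
    [[0, 0, 0.8], [0, 0, 0], 50],
    [[0, 0, 1.4], [0, 0, 0], 50],
    [[0, 0, 1.4], [0, 0, 0], 50],
    [[0, 0, 1.4], [0, 0, 0], 50],
    [[0, 0, 1.4], [0, 0, 0], 50],
    [[0, 0, 1.4], [0, 0, 0], 50],
    [[0, 0, 1.4], [0, 0, 0], 50]
  ]
}}

```text
time_s: 33.83
eef_pos: [0.6439, -0.0377, 0.1067]
eef_rot: [0.0, 0.999, -0.055, 0.001]
wrist_force: [-0.2, -0.3, 0.3]
opening: 0.5
```

```bash
python3 - <<'E'
from h import *
go(.6461,-.0373,.0465,-96.3)
c,im=look([("stone_a_mid",.05),("stick_black_1_mid",.014),("stick_red_1_mid",.014)],cam="top")
E
```

```text
t 33.83 pos [ 0.6439 -0.0377  0.1067] shift [ 0.034 -0.011  1.003] turn [ 0.   -0.01  0.  ] q6 1.44 open 0.5 rows>= 1.0
stick_black_1_mid 0.81 [415. 198.] [ 624.2 -246.5  100.4   32.6   -1.5]
stick_red_1_mid 0.79 [445. 214.] [ 573.4 -333.6   98.    28.8   -7.4]
```

Emit:
{"api": "move_arm", "payload": {
  "motion": [
    [[0.03, -0.01, 0.5], [0, 0, 0], 50],
    [[0.03, -0.01, 0.97], [0, 0, 0], 50],
    [[0.03, -0.01, 0.98], [0, 0, 0], 50],
    [[0.03, -0.01, 0.98], [0, 0, 0], 50],
    [[0.03, -0.01, 0.98], [0, 0, 0], 50],
    [[0.03, -0.01, 0.98], [0, 0, 0], 0],
    [[0.03, -0.01, 0.98], [0, 0, 0], 0],
    [[0.03, -0.01, 0.98], [0, 0, 0], 0],
    [[0.03, -0.01, 0.98], [0, 0, 0], 0],
    [[0.03, -0.01, 0.98], [0, 0, 0], 0]
  ]
}}

```text
time_s: 35.28
eef_pos: [0.6461, -0.0374, 0.048]
eef_rot: [0.0, 0.999, -0.055, 0.001]
wrist_force: [-0.9, 0.8, 6.2]
opening: 0.15
```

Emit:
{"api": "move_arm", "payload": {
  "motion": [
    [[0, 0, 0], [0, 0, 0], 0],
    [[0, 0, -0.7], [0, 0, 0], 0],
    [[0, 0, -1.5], [0, 0, 0], 0],
    [[0, 0, -2.5], [0, 0, 0], 0],
    [[0, 0, -2.5], [0, 0, 0], 0]
  ]
}}

```text
time_s: 35.9
eef_pos: [0.6487, -0.038, 0.2035]
eef_rot: [0.001, 0.998, -0.055, 0.005]
wrist_force: [0.5, 0.2, -1.1]
opening: 0.154
```

```bash
python3 - <<'E'
from h import *
go(SL[0],SL[1],.19,-82.8)
E
```

```text
t 35.9 pos [ 0.6487 -0.038   0.2035] shift [-1.791 -5.999  0.196] turn [ 0.02 -0.08 -1.68] q6 1.44 open 0.154 rows>= 6.0
```

Emit:
{"api": "move_arm", "payload": {
  "motion": [
    [[-0.3, -1.0, 0.1], [0, 0, -0.3], 0],
    [[-0.6, -2.0, 0.1], [0, 0, -0.6], 0],
    [[-0.9, -3.0, 0.1], [0, 0, -0.9], 0],
    [[-1.2, -4.0, 0.1], [0, 0, -1.2], 0],
    [[-1.5, -5.0, 0.1], [0, 0, -1.5], 0],
    [[-1.77, -6.0, 0.1], [0, 0, -1.68], 0],
    [[-1.77, -6.0, 0.7], [0, 0, -1.68], 0],
    [[-1.77, -6.0, 1.2], [0, 0, -1.68], 0],
    [[-1.77, -6.0, 1.2], [0, 0, -1.68], 0],
    [[-1.77, -6.0, 1.2], [0, 0, -1.68], 0]
  ]
}}

```text
time_s: 37.15
eef_pos: [0.5794, 0.3321, 0.1254]
eef_rot: [-0.0, 0.998, 0.062, 0.0]
wrist_force: [0.4, -0.3, -0.5]
opening: 0.153
```

Emit:
{"api": "move_arm", "payload": {
  "motion": [
    [[0, 0, 0], [0, 0, 0], 0],
    [[0, 0, 0], [0, 0, 0], 0],
    [[0, 0, 0], [0, 0, 0], 0],
    [[0, 0, 0], [0, 0, 0], 0]
  ]
}}

```text
time_s: 37.65
eef_pos: [0.5792, 0.3322, 0.1253]
eef_rot: [-0.0, 0.998, 0.063, 0.0]
wrist_force: [0.8, 0.1, -1.7]
opening: 0.152
```

```bash
python3 - <<'E'
from h import *
c,im=look([],"w12"); go(SL[0],SL[1],.0745,-82.8)
cv2.imwrite("pics/w12.png",cv2.resize(im[60:360,180:480],(600,600),interpolation=cv2.INTER_CUBIC))
p=tool()[0];q=proj(c,(319,184.5),p[2]-.0116)[0]-p[:2];print(q)
# orange far end row
hsv=cv2.cvtColor(im,cv2.COLOR_BGR2HSV);col=(hsv[:,315:323,1]>200).mean(1);print([i for i in range(150,230) if col[i]>.5][:3])
E
```

```text
t 37.7 pos [0.5791 0.3322 0.1252] shift [0.034 0.016 0.845] turn [-0. -0. -0.] q6 1.79 open 0.154 rows>= 0.8
[0.04171306 0.0051498 ]
[182, 183, 184]
```

View pics/w12.png

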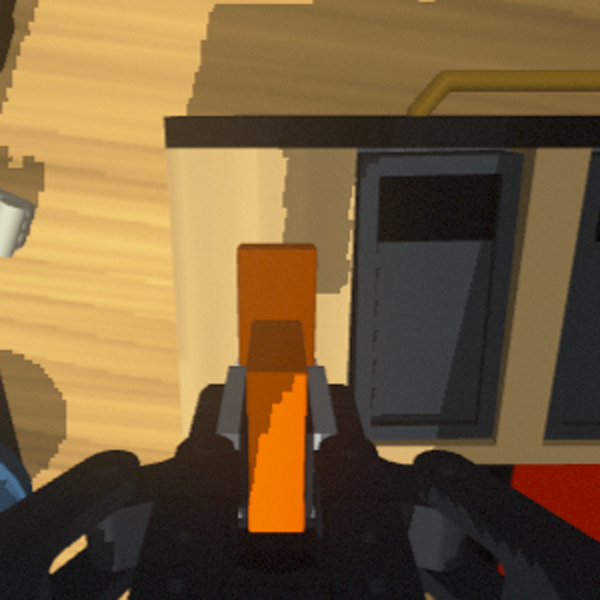

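The bar's far end is at the same row (about 184) as with key 2, so the offset is the same. Inserting and turning.

Emit:
{"api": "move_arm", "payload": {
  "motion": [
    [[0.034, 0.016, 0], [0, 0, 0], 0],
    [[0.034, 0.016, 0.2], [0, 0, 0], 0],
    [[0.034, 0.016, 0.4], [0, 0, 0], 0],
    [[0.034, 0.016, 0.55], [0, 0, 0], 0],
    [[0.034, 0.016, 0.7], [0, 0, 0], 0],
    [[0.034, 0.016, 0.86], [0, 0, 0], 0],
    [[0.034, 0.016, 0.86], [0, 0, 0], 0],
    [[0.034, 0.016, 0.86], [0, 0, 0], 0]
  ]
}}

```text
time_s: 38.7
eef_pos: [0.5812, 0.3316, 0.0734]
eef_rot: [0.0, 0.998, 0.063, -0.0]
wrist_force: [1.1, 0.7, -0.8]
opening: 0.155
```

Emit:
{"api": "move_arm", "payload": {
  "motion": [
    [[0, 0, 0], [0, 0, -1.2], 0],
    [[0, 0, 0], [0, 0, -2.4], 0],
    [[0, 0, 0], [0, 0, -3.6], 0],
    [[0, 0, 0], [0, 0, -4.9], 0],
    [[0, 0, 0], [0, 0, -6.2], 0],
    [[0, 0, 0], [0, 0, -7.5], 0],
    [[0, 0, 0], [0, 0, -8.8], 0],
    [[0, 0, 0], [0, 0, -10.0], 0],
    [[0, 0, 0], [0, 0, -11.25], 0],
    [[0, 0, 0], [0, 0, -11.25], 0]
  ]
}}

```text
time_s: 39.95
eef_pos: [0.5813, 0.3316, 0.0736]
eef_rot: [0.0, 0.662, 0.749, 0.0]
wrist_force: [-0.3, 0.3, -0.8]
opening: 0.153
```

Emit:
{"api": "move_arm", "payload": {
  "motion": [
    [[0, 0, 0], [0, 0, 0], 0],
    [[0, 0, 0.02], [0, 0, 0], 0],
    [[0, 0, 0.05], [0, 0, 0], 0],
    [[0, 0, 0.05], [0, 0, 0], 0],
    [[0, 0, 0.05], [0, 0, 0], 0],
    [[0, 0, 0.05], [0, 0, 0], 0]
  ]
}}

```text
time_s: 40.7
eef_pos: [0.5814, 0.3316, 0.0719]
eef_rot: [0.0, 0.662, 0.75, 0.0]
wrist_force: [-3.8, -1.4, 8.9]
opening: 0.152
```

Emit:
{"api": "move_arm", "payload": {
  "motion": [
    [[0, 0, -0.02], [0, 0, 0], 0],
    [[0, 0, -0.02], [0, 0, 0], 50],
    [[0, 0, -0.02], [0, 0, 0], 50],
    [[0, 0, -0.02], [0, 0, 0], 50],
    [[0, 0, -0.5], [0, 0, 0], 50],
    [[0, 0, -1.3], [0, 0, 0], 50],
    [[1.0, 0, -2.0], [0, 0, 1.3], 50],
    [[2.0, 0, -2.5], [0, 0, 2.6], 50],
    [[2.0, 0, -2.5], [0, 0, 2.6], 50],
    [[2.0, 0, -2.5], [0, 0, 2.6], 50]
  ]
}}

```text
time_s: 41.95
eef_pos: [0.5659, 0.4512, 0.2202]
eef_rot: [0.0, 0.785, 0.62, -0.0]
wrist_force: [-1.7, -0.3, -0.7]
opening: 0.5
```

```bash
python3 - <<'E'
from h import *
c,im=look([("key_1_grip",.06),("stone_a_mid",.05)],"w13")
go(.625,-.2465,.17,-93)
c,im=look([("stick_black_1_mid",.014),("stick_red_1_mid",.014),("key_1_grip",.06)],"t13",cam="top")
E
```

```text
key_1_grip 0.84 [347. 270.] [580.5 329.9  95.5  22.8 -85.8]
key_1_grip 0.27 [220. 187.] [464.  479.5  68.4  67.3 -13.4]
stone_a_mid 0.52 [418. 358.] [642.7 184.6  43.9  25.9 -77.3]
stone_a_mid 0.43 [341. 153.] [609.9 479.8 188.3  53.7 -20.6]
t 42.1 pos [0.5661 0.4487 0.2184] shift [-11.025   3.691   0.827] turn [0.   0.03 9.92] q6 0.75 open 0.501 rows>= 11.2
stick_black_1_mid 0.93 [414. 198.] [ 625.6 -246.4  103.1   27.2   -1.7]
stick_red_1_mid 0.88 [446. 217.] [ 571.9 -332.3  102.1   31.2   -6.8]
key_1_grip 0.88 [194. 206.] [579.4 330.6  83.5  27.3 -85.5]
```

View pics/t13.png

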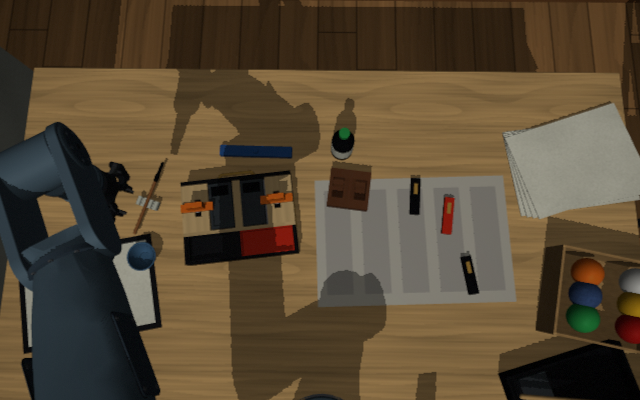

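All three sticks are still where they were, at (414,198), (446,214) and (469,273), and both keys lie across their slots over the stones. Now the sticks. The first one goes from about (0.6265, -0.2465).

Emit:
{"api": "move_arm", "payload": {
  "motion": [
    [[-0.8, 0.27, 0], [0, 0, 1.0], 50],
    [[-1.8, 0.6, 0], [0, 0, 2.0], 50],
    [[-2.8, 0.93, 0], [0, 0, 3.0], 50],
    [[-3.8, 1.27, 0], [0, 0, 4.0], 50],
    [[-4.8, 1.6, 0], [0, 0, 5.0], 50],
    [[-5.8, 1.95, 0], [0, 0, 6.0], 50],
    [[-6.8, 2.28, 0], [0, 0, 7.0], 50],
    [[-7.8, 2.6, 0], [0, 0, 8.0], 50],
    [[-8.8, 2.95, 0], [0, 0, 9.0], 50],
    [[-9.8, 3.28, 0.1], [0, 0, 9.9], 50]
  ]
}}

```text
time_s: 43.55
eef_pos: [0.6184, -0.1628, 0.2156]
eef_rot: [0.0, 1.0, -0.027, 0.001]
wrist_force: [0.9, -0.5, -0.0]
opening: 0.501
```

```bash
python3 - <<'E'
from h import *
go(.625,-.2465,.17,-94)
E
```

```text
t 43.55 pos [ 0.6184 -0.1628  0.2156] shift [0.185 1.386 0.761] turn [ 0.   -0.01  0.11] q6 1.18 open 0.501 rows>= 1.5
```

Emit:
{"api": "move_arm", "payload": {
  "motion": [
    [[0.18, 1.3, 0.76], [0, 0, 0.11], 50],
    [[0.18, 1.3, 0.76], [0, 0, 0.11], 50],
    [[0.18, 1.3, 0.76], [0, 0, 0.11], 50],
    [[0.18, 1.3, 0.76], [0, 0, 0.11], 50],
    [[0.18, 1.3, 0.76], [0, 0, 0.11], 50],
    [[0.18, 1.3, 0.76], [0, 0, 0.11], 50],
    [[0.18, 1.3, 0.76], [0, 0, 0.11], 50]
  ]
}}

```text
time_s: 44.42
eef_pos: [0.6256, -0.2379, 0.1699]
eef_rot: [0.0, 0.999, -0.032, 0.0]
wrist_force: [-0.6, -0.1, -0.6]
opening: 0.501
```

```bash
cat >> h.py <<'E'
def seg(c,im,p,z,kind):
    """own colour segmentation of a stick near p"""
    h=cv2.cvtColor(im,cv2.COLOR_BGR2HSV)
    m=((h[...,1]>150)&((h[...,0]<9)|(h[...,0]>172))&(h[...,2]>60)) if kind=="red" else (h[...,2]<70)
    m=cv2.morphologyEx(m.astype(np.uint8),cv2.MORPH_CLOSE,np.ones((15,15)))
    n,l,s,_=cv2.connectedComponentsWithStats(m);u,v=pix(c,[[*p,z]])[0].astype(int);k=np.bincount(l[v-8:v+9,u-8:u+9].ravel())
    k[0]=0;print("seg",kind,rect(c,l==k.argmax(),z))
E
python3 - <<'E'
from h import *
c,im=look([("stick_black_1_mid",.014)]);seg(c,im,(.626,-.2465),.014,"black")
go(.625,-.2465,.012,-94)
E
```

```text
stick_black_1_mid 0.83 [328. 186.] [ 626.7 -247.   101.2   27.4   -3.8]
seg black [ 627.9 -247.7   98.7   24.3   -3.7]
t 44.52 pos [ 0.6255 -0.2382  0.1697] shift [0.    0.138 2.628] turn [ 0.   -0.    0.04] q6 1.09 open 0.501 rows>= 2.5
```

Emit:
{"api": "move_arm", "payload": {
  "motion": [
    [[0.03, 0.15, 0.9], [0, 0, 0], 50],
    [[0.03, 0.15, 1.8], [0, 0, 0], 50],
    [[0.03, 0.15, 2.63], [0, 0, 0], 50],
    [[0.03, 0.15, 2.63], [0, 0, 0], 50],
    [[0.03, 0.15, 2.63], [0, 0, 0], 50],
    [[0.03, 0.15, 2.63], [0, 0, 0], 50],
    [[0.03, 0.15, 2.63], [0, 0, 0], 0],
    [[0.03, 0.15, 2.63], [0, 0, 0], 0],
    [[0.03, 0.15, 2.63], [0, 0, 0], 0],
    [[0.03, 0.15, 2.63], [0, 0, 0], 0]
  ]
}}

```text
time_s: 45.78
eef_pos: [0.6269, -0.2479, 0.0124]
eef_rot: [0.0, 0.999, -0.032, 0.0]
wrist_force: [-1.8, -0.4, 5.7]
opening: 0.281
```

Emit:
{"api": "move_arm", "payload": {
  "motion": [
    [[0, 0, 0], [0, 0, 0], 0],
    [[0, 0, -1.0], [0, 0, 0], 0],
    [[0, 0, -2.0], [0, 0, 0], 0],
    [[0, 0, -3.0], [0, 0, 0], 0],
    [[0, 0, -3.0], [0, 0, 0], 0]
  ]
}}

```text
time_s: 46.4
eef_pos: [0.6297, -0.2494, 0.1986]
eef_rot: [0.003, 0.999, -0.032, 0.005]
wrist_force: [0.1, 0.1, 0.2]
opening: 0.282
```

```bash
cat >> h.py <<'E'
a=np.radians(CY);CX=np.array([np.cos(a),np.sin(a)]);CYV=np.array([-CX[1],CX[0]]);MID=(np.array(SL)+SR)/2
TB=MID-.105*CX+.068*CYV;TR=MID-.105*CX-.068*CYV
E
python3 - <<'E'
from h import *
print(TB,TR,TB+.014*CX,TB-.014*CX)
t=TB-.014*CX;go(t[0],t[1],.19,7.2)
E
```

```text
[0.4816053  0.28255381] [0.49865062 0.14762621] [0.4954949  0.28430848] [0.46771569 0.28079914]
t 46.4 pos [ 0.6297 -0.2494  0.1986] shift [-3.264 -8.646  0.062] turn [-0.02 -0.09  9.89] q6 1.08 open 0.282 rows>= 8.9
```

Emit:
{"api": "move_arm", "payload": {
  "motion": [
    [[-0.3, -0.8, 0], [0, 0, -1.3], 0],
    [[-0.65, -1.7, 0], [0, 0, -2.6], 0],
    [[-1.0, -2.6, 0], [0, 0, -3.9], 0],
    [[-1.35, -3.5, 0], [0, 0, -5.2], 0],
    [[-1.7, -4.4, 0], [0, 0, -6.5], 0],
    [[-2.05, -5.3, 0], [0, 0, -7.8], 0],
    [[-2.4, -6.2, 0], [0, 0, -9.1], 0],
    [[-2.75, -7.1, 0], [0, 0, -10.4], 0],
    [[-3.1, -8.0, 0], [0, 0, -11.6], 0],
    [[-3.26, -8.65, 0], [0, 0, -12.6], 0]
  ]
}}

```text
time_s: 47.65
eef_pos: [0.4627, 0.2848, 0.1901]
eef_rot: [-0.001, 0.66, 0.752, -0.001]
wrist_force: [1.4, 0.0, 0.6]
opening: 0.284
```

```bash
python3 - <<'E'
from h import *
c,im=look([("tray_black",.048),("tray_red",.048)])
h=cv2.cvtColor(im,cv2.COLOR_BGR2HSV);print("red tray",rect(c,(h[...,1]>150)&((h[...,0]<9)|(h[...,0]>172))&(h[...,2]>40),.048),TR)
t=TB-.014*CX;go(t[0],t[1],.075,7.2)
E
```

```text
tray_black 0.83 [349. 163.] [481.  286.5 129.5  65.7 -82.4]
tray_red 0.81 [340. 340.] [503.4 104.4  60.   32.3  45.4]
red tray [509.1 119.8  84.7  47.6  65. ] [0.49865062 0.14762621]
t 47.8 pos [0.4633 0.2843 0.1901] shift [-0.066  0.07   1.918] turn [-0.02  0.    0.01] q6 0.2 open 0.279 rows>= 1.8
```

Emit:
{"api": "move_arm", "payload": {
  "motion": [
    [[-0.066, 0.07, 1.0], [0, 0, 0], 0],
    [[-0.066, 0.07, 1.8], [0, 0, 0], 0],
    [[-0.066, 0.07, 2.05], [0, 0, 0], 0],
    [[-0.066, 0.07, 2.22], [0, 0, 0], 0],
    [[-0.066, 0.07, 2.22], [0, 0, 0], 0],
    [[-0.066, 0.07, 2.22], [0, 0, 0], 0],
    [[-0.066, 0.07, 2.22], [0, 0, 0], 0]
  ]
}}

```text
time_s: 48.68
eef_pos: [0.4705, 0.2799, 0.0597]
eef_rot: [0.001, 0.662, 0.75, 0.001]
wrist_force: [-0.2, -0.1, -1.2]
opening: 0.285
```

Emit:
{"api": "move_arm", "payload": {
  "motion": [
    [[0, -0.05, 0.03], [0, 0, 0], 0],
    [[0, -0.05, 0.03], [0, 0, 0], 0],
    [[0, -0.05, 0.03], [0, 0, 0], 0],
    [[0, -0.05, 0.03], [0, 0, 0], 45],
    [[0, -0.05, 0.03], [0, 0, 0], 45],
    [[0, -0.05, 0.03], [0, 0, 0], 45],
    [[0, -0.05, -0.5], [0, 0, 0], 45],
    [[0, -0.05, -1.5], [0, 0, 0], 45],
    [[0, -0.05, -2.3], [0, 0, 0], 45],
    [[0, -0.05, -2.3], [0, 0, 0], 45]
  ]
}}

```text
time_s: 49.92
eef_pos: [0.4683, 0.2799, 0.2003]
eef_rot: [0.002, 0.662, 0.75, 0.003]
wrist_force: [-0.4, 0.9, 0.0]
opening: 0.448
```

```bash
python3 - <<'E'
from h import *
c,im=look([("stick_black_1_mid",.047)])
go(.575,-.332,.17,-97)
c,im=look([("stick_black_1_mid",.047),("stick_red_1_mid",.014)],cam="top");seg(c,im,(.42,-.37),.014,"black")
print(TB)
E
```

```text
stick_black_1_mid 0.81 [317. 186.] [468.4 281.1  99.5  26.1 -82.8]
t 50.02 pos [0.4658 0.279  0.1958] shift [-10.33    0.547   0.432] turn [-0.01 -0.01 -9.49] q6 0.2 open 0.449 rows>= 9.9
stick_black_1_mid 0.55 [218. 249.] [467.  271.2  86.1  27.1 -83. ]
stick_black_1_mid 0.41 [342. 145.] [ 7.598e+02 -4.800e+01  8.750e+01  6.190e+01 -2.000e-01]
stick_red_1_mid 0.3 [238. 200.] [566.9 228.9 304.8 240.4 -82.9]
seg black [ 419.8 -384.3  108.3   28.6    9.8]
[0.4816053  0.28255381]
```

Black stick 1 lies flat in its tray, measured 99.5×26 mm at (0.468, 0.281). Next the red one.

Emit:
{"api": "move_arm", "payload": {
  "motion": [
    [[-0.9, 0.05, -0.2], [0, 0, 1.3], 45],
    [[-1.9, 0.1, -0.2], [0, 0, 2.6], 45],
    [[-2.9, 0.15, -0.2], [0, 0, 3.9], 45],
    [[-3.9, 0.2, -0.2], [0, 0, 5.2], 45],
    [[-4.9, 0.26, -0.2], [0, 0, 6.5], 45],
    [[-5.9, 0.31, -0.1], [0, 0, 7.8], 45],
    [[-6.9, 0.37, 0], [0, 0, 9.1], 45],
    [[-7.9, 0.42, 0.1], [0, 0, 10.4], 45],
    [[-8.9, 0.47, 0.2], [0, 0, 11.7], 45],
    [[-9.9, 0.52, 0.2], [0, 0, 13.0], 45]
  ]
}}

```text
time_s: 51.42
eef_pos: [0.5699, -0.3076, 0.1816]
eef_rot: [-0.001, 0.998, -0.063, -0.002]
wrist_force: [0.9, 0.4, 0.5]
opening: 0.454
```

```bash
python3 - <<'E'
from h import *
go(.575,-.332,.17,-97)
E
```

```text
t 51.42 pos [ 0.5699 -0.3076  0.1816] shift [0.137 0.393 0.191] turn [-0.02  0.03 -0.03] q6 1.02 open 0.454 rows>= 0.4
```

Emit:
{"api": "move_arm", "payload": {
  "motion": [
    [[0.08, 0.3, 0.19], [0, 0, 0], 50],
    [[0.08, 0.3, 0.19], [0, 0, 0], 50],
    [[0.08, 0.3, 0.19], [0, 0, 0], 50],
    [[0.08, 0.3, 0.19], [0, 0, 0], 50],
    [[0.08, 0.3, 0.19], [0, 0, 0], 50],
    [[0.08, 0.3, 0.19], [0, 0, 0], 50]
  ]
}}

```text
time_s: 52.18
eef_pos: [0.5738, -0.3243, 0.1735]
eef_rot: [0.0, 0.998, -0.06, 0.0]
wrist_force: [-0.5, -0.1, -0.2]
opening: 0.501
```

```bash
python3 - <<'E'
from h import *
c,im=look([("stick_red_1_mid",.014)]);seg(c,im,(.575,-.332),.014,"red");seg(c,im,(.42,-.37),.014,"black")
go(.575,-.332,.012,-97)
E
```

```text
stick_red_1_mid 0.8 [326. 183.] [ 575.7 -333.9   99.7   25.7   -7. ]
seg red [ 575.6 -334.4   99.7   24.5   -6.9]
seg black [ 394.2 -340.4  844.1  266.7   83.2]
t 52.27 pos [ 0.5736 -0.3247  0.1733] shift [0.036 0.118 2.688] turn [ 0.   -0.    0.02] q6 1.0 open 0.501 rows>= 2.6
```

Emit:
{"api": "move_arm", "payload": {
  "motion": [
    [[0.05, 0.15, 0.9], [0, 0, 0], 50],
    [[0.05, 0.15, 1.8], [0, 0, 0], 50],
    [[0.05, 0.15, 2.68], [0, 0, 0], 50],
    [[0.05, 0.15, 2.68], [0, 0, 0], 50],
    [[0.05, 0.15, 2.68], [0, 0, 0], 50],
    [[0.05, 0.15, 2.68], [0, 0, 0], 50],
    [[0.05, 0.15, 2.68], [0, 0, 0], 0],
    [[0.05, 0.15, 2.68], [0, 0, 0], 0],
    [[0.05, 0.15, 2.68], [0, 0, 0], 0],
    [[0.05, 0.15, 2.68], [0, 0, 0], 0]
  ]
}}

```text
time_s: 53.52
eef_pos: [0.5758, -0.3345, 0.013]
eef_rot: [0.0, 0.998, -0.06, 0.0]
wrist_force: [-0.9, 1.1, 5.9]
opening: 0.279
```

Emit:
{"api": "move_arm", "payload": {
  "motion": [
    [[0, 0, 0], [0, 0, 0], 0],
    [[0, 0, -1.0], [0, 0, 0], 0],
    [[0, 0, -2.0], [0, 0, 0], 0],
    [[0, 0, -3.0], [0, 0, 0], 0],
    [[0, 0, -3.0], [0, 0, 0], 0]
  ]
}}

```text
time_s: 54.15
eef_pos: [0.5782, -0.3365, 0.1993]
eef_rot: [0.004, 0.998, -0.06, 0.005]
wrist_force: [1.2, -1.0, -1.3]
opening: 0.283
```

```bash
python3 - <<'E'
from h import *
t=TR;go(t[0],t[1],.19,7.2)
E
```

```text
t 54.15 pos [ 0.5782 -0.3365  0.1993] shift [-2.287 -7.851  0.08 ] turn [-0.01 -0.09  9.49] q6 0.99 open 0.283 rows>= 7.9
```

Emit:
{"api": "move_arm", "payload": {
  "motion": [
    [[-0.2, -0.7, 0], [0, 0, -1.3], 0],
    [[-0.4, -1.5, 0], [0, 0, -2.6], 0],
    [[-0.65, -2.3, 0], [0, 0, -3.9], 0],
    [[-0.9, -3.1, 0], [0, 0, -5.2], 0],
    [[-1.15, -3.9, 0], [0, 0, -6.5], 0],
    [[-1.4, -4.7, 0], [0, 0, -7.8], 0],
    [[-1.6, -5.5, 0], [0, 0, -9.1], 0],
    [[-1.85, -6.3, 0], [0, 0, -10.4], 0],
    [[-2.1, -7.1, 0], [0, 0, -11.7], 0],
    [[-2.28, -7.85, 0], [0, 0, -13.0], 0]
  ]
}}

```text
time_s: 55.4
eef_pos: [0.4947, 0.1514, 0.1908]
eef_rot: [-0.001, 0.66, 0.752, -0.001]
wrist_force: [0.4, 0.2, -0.3]
opening: 0.287
```

Emit:
{"api": "move_arm", "payload": {
  "motion": [
    [[0, 0, 0], [0, 0, 0], 0],
    [[0, 0, 0], [0, 0, 0], 0],
    [[0, 0, 0], [0, 0, 0], 0],
    [[0, 0, 0], [0, 0, 0], 0]
  ]
}}

```text
time_s: 55.9
eef_pos: [0.4965, 0.1487, 0.1921]
eef_rot: [-0.0, 0.663, 0.749, -0.0]
wrist_force: [-0.1, 0.0, -0.3]
opening: 0.283
```

```bash
python3 - <<'E'
from h import *
c,im=look([("tray_red",.048)])
t=TR;print(TR);go(t[0],t[1],.057,7.2)
E
```

```text
tray_red 0.65 [322. 157.] [497.4 154.6 122.5  66.2 -82.8]
tray_red 0.42 [497. 332.] [747.1  -4.4  87.8  15.6 -29.3]
[0.49865062 0.14762621]
t 56.0 pos [0.4964 0.1491 0.1922] shift [-0.028  0.034  2.253] turn [-0.    0.   -0.02] q6 -0.06 open 0.284 rows>= 2.2
```

Emit:
{"api": "move_arm", "payload": {
  "motion": [
    [[-0.03, 0.03, 1.0], [0, 0, 0], 0],
    [[-0.03, 0.03, 1.8], [0, 0, 0], 0],
    [[-0.03, 0.03, 2.1], [0, 0, 0], 0],
    [[-0.03, 0.03, 2.25], [0, 0, 0], 0],
    [[-0.03, 0.03, 2.25], [0, 0, 0], 0],
    [[-0.03, 0.03, 2.25], [0, 0, 0], 0],
    [[-0.03, 0.03, 2.25], [0, 0, 0], 0],
    [[-0.03, 0.03, 2.25], [0, 0, 0], 45],
    [[-0.03, 0.03, 2.25], [0, 0, 0], 45],
    [[-0.03, 0.03, 2.25], [0, 0, 0], 45]
  ]
}}

```text
time_s: 57.25
eef_pos: [0.4983, 0.1483, 0.0573]
eef_rot: [0.0, 0.662, 0.75, 0.0]
wrist_force: [-0.2, 0.2, -0.2]
opening: 0.448
```

Emit:
{"api": "move_arm", "payload": {
  "motion": [
    [[0, 0, 0], [0, 0, 0], 45],
    [[0, 0, -0.7], [0, 0, 0], 45],
    [[0, 0, -1.5], [0, 0, 0], 45],
    [[0, 0, -2.3], [0, 0, 0], 45],
    [[0, 0, -2.3], [0, 0, 0], 45],
    [[0, 0, -2.3], [0, 0, 0], 45]
  ]
}}

```text
time_s: 58.0
eef_pos: [0.4978, 0.1482, 0.1946]
eef_rot: [-0.0, 0.662, 0.749, -0.0]
wrist_force: [-1.4, -0.8, 1.1]
opening: 0.449
```

```bash
python3 - <<'E'
from h import *
c,im=look([("stick_red_1_mid",.047)])
go(.425,-.375,.18,-80)
ct=viewer.calibration("top");it=viewer.camera("top")
print(proj(ct,[[469,273],[464,255],[473,292]],.014))
for n in("stick_black_1_mid","stick_red_1_mid"):
    for d in spotter.outline_of("top",n): print(n,d["score"],np.array(d["centre"])*[640,400],rect(ct,d["region"],.014))
E
```

```text
stick_red_1_mid 0.81 [318. 188.] [499.3 148.7 100.3  25.4 -83.5]
stick_red_1_mid 0.56 [308. 188.] [498.5 146.7 138.3  68.1 -83.2]
t 58.1 pos [0.4971 0.1482 0.1934] shift [-8.505 -2.268  0.229] turn [-0.02  0.02 10.89] q6 -0.06 open 0.452 rows>= 8.5
[[ 0.41963223 -0.3848672 ]
 [ 0.46645593 -0.37405778]
 [ 0.37091151 -0.3927827 ]]
stick_black_1_mid 0.58 [218.816 249.92 ] [471.6 267.4  65.3  29.7 -82.2]
stick_red_1_mid 0.51 [281.088 238.32 ] [503.  116.5  32.1  26.8 -88.6]
```

Emit:
{"api": "move_arm", "payload": {
  "motion": [
    [[-0.9, -0.2, 0], [0, 0, 1.2], 45],
    [[-1.8, -0.45, 0], [0, 0, 2.4], 45],
    [[-2.7, -0.7, 0], [0, 0, 3.6], 45],
    [[-3.6, -0.95, 0], [0, 0, 4.8], 45],
    [[-4.5, -1.2, 0], [0, 0, 6.0], 45],
    [[-5.4, -1.45, 0], [0, 0, 7.2], 45],
    [[-6.3, -1.7, 0], [0, 0, 8.4], 45],
    [[-7.2, -1.95, 0], [0, 0, 9.6], 45],
    [[-8.0, -2.2, 0.1], [0, 0, 10.89], 50],
    [[-8.6, -2.35, 0.2], [0, 0, 10.89], 50]
  ]
}}

```text
time_s: 59.5
eef_pos: [0.421, -0.3832, 0.1822]
eef_rot: [-0.0, 0.996, 0.085, -0.0]
wrist_force: [0.2, 0.3, -0.1]
opening: 0.503
```

Emit:
{"api": "move_arm", "payload": {
  "motion": [
    [[0, 0, 0], [0, 0, 0], 50],
    [[0, 0, 0], [0, 0, 0], 50],
    [[0, 0, 0], [0, 0, 0], 50],
    [[0, 0, 0], [0, 0, 0], 50]
  ]
}}

```text
time_s: 60.0
eef_pos: [0.4225, -0.3803, 0.1835]
eef_rot: [0.0, 0.996, 0.088, 0.0]
wrist_force: [-0.3, 0.0, -0.2]
opening: 0.503
```

```bash
python3 - <<'E'
from h import *
c,im=look([("stick_black_1_mid",.014)]);seg(c,im,(.42,-.384),.014,"black")
go(.42,-.384,.012,-80)
E
```

```text
seg black [ 418.9 -385.2   98.4   24.7    9.7]
t 60.1 pos [ 0.4224 -0.3806  0.1835] shift [-0.05   0.048  2.858] turn [ 0. -0.  0.] q6 0.45 open 0.498 rows>= 2.7
```

Emit:
{"api": "move_arm", "payload": {
  "motion": [
    [[-0.07, 0.06, 0.9], [0, 0, 0], 50],
    [[-0.07, 0.06, 1.8], [0, 0, 0], 50],
    [[-0.07, 0.06, 2.7], [0, 0, 0], 50],
    [[-0.07, 0.06, 2.85], [0, 0, 0], 50],
    [[-0.07, 0.06, 2.85], [0, 0, 0], 50],
    [[-0.07, 0.06, 2.85], [0, 0, 0], 50],
    [[-0.07, 0.06, 2.85], [0, 0, 0], 0],
    [[-0.07, 0.06, 2.85], [0, 0, 0], 0],
    [[-0.07, 0.06, 2.85], [0, 0, 0], 0],
    [[-0.07, 0.06, 2.85], [0, 0, 0], 0]
  ]
}}

```text
time_s: 61.35
eef_pos: [0.4197, -0.387, 0.0148]
eef_rot: [0.002, 0.996, 0.087, 0.001]
wrist_force: [-0.1, 0.3, 7.2]
opening: 0.283
```

Emit:
{"api": "move_arm", "payload": {
  "motion": [
    [[0, 0, 0], [0, 0, 0], 0],
    [[0, 0, -1.0], [0, 0, 0], 0],
    [[0, 0, -2.0], [0, 0, 0], 0],
    [[0, 0, -3.0], [0, 0, 0], 0],
    [[0, 0, -3.0], [0, 0, 0], 0]
  ]
}}

```text
time_s: 61.98
eef_pos: [0.421, -0.3887, 0.1999]
eef_rot: [0.006, 0.996, 0.087, 0.003]
wrist_force: [-0.4, 0.1, -1.0]
opening: 0.279
```

```bash
python3 - <<'E'
from h import *
t=TB+.015*CX;go(t[0],t[1],.19,7.2);print(t)
E
```

```text
t 61.98 pos [ 0.421  -0.3887  0.1999] shift [  3.184 -10.833   0.05 ] turn [  0.1    0.03 -10.9 ] q6 0.44 open 0.279 rows>= 10.8
[0.49648702 0.28443381]
```

Emit:
{"api": "move_arm", "payload": {
  "motion": [
    [[0.25, -0.9, 0], [0, 0, -1.1], 0],
    [[0.55, -1.9, 0], [0, 0, -2.2], 0],
    [[0.85, -2.9, 0], [0, 0, -3.3], 0],
    [[1.15, -3.9, 0], [0, 0, -4.4], 0],
    [[1.45, -4.9, 0], [0, 0, -5.5], 0],
    [[1.75, -5.9, 0], [0, 0, -6.6], 0],
    [[2.05, -6.9, 0], [0, 0, -7.7], 0],
    [[2.35, -7.9, 0], [0, 0, -8.8], 0],
    [[2.65, -8.9, 0], [0, 0, -9.9], 0],
    [[2.9, -9.8, 0], [0, 0, -10.9], 0]
  ]
}}

```text
time_s: 63.22
eef_pos: [0.4877, 0.226, 0.1922]
eef_rot: [0.0, 0.659, 0.752, 0.0]
wrist_force: [1.6, -0.9, -0.3]
opening: 0.284
```

Emit:
{"api": "move_arm", "payload": {
  "motion": [
    [[-0.5, 0, 0], [0, 0, 0], 0],
    [[-0.5, 0, 0], [0, 0, 0], 0],
    [[-0.5, 0, 0], [0, 0, 0], 0],
    [[-0.5, 0, 0], [0, 0, 0], 0]
  ]
}}

```text
time_s: 63.72
eef_pos: [0.4918, 0.1937, 0.1922]
eef_rot: [-0.0, 0.662, 0.75, 0.0]
wrist_force: [0.6, 0.3, -0.6]
opening: 0.279
```

```bash
python3 - <<'E'
from h import *
t=TB+.015*CX;go(t[0],t[1],.059,7.2)
E
```

```text
t 63.73 pos [0.4918 0.1937 0.1922] shift [1.491 0.264 2.221] turn [ 0.   -0.   -0.01] q6 0.03 open 0.279 rows>= 2.6
```

Emit:
{"api": "move_arm", "payload": {
  "motion": [
    [[0.8, 0.15, 0], [0, 0, 0], 0],
    [[1.49, 0.26, 0], [0, 0, 0], 0],
    [[1.49, 0.26, 0.5], [0, 0, 0], 0],
    [[1.49, 0.26, 1.3], [0, 0, 0], 0],
    [[1.49, 0.26, 1.6], [0, 0, 0], 0],
    [[1.49, 0.26, 1.6], [0, 0, 0], 0],
    [[1.49, 0.26, 1.6], [0, 0, 0], 0],
    [[1.49, 0.26, 1.6], [0, 0, 0], 0]
  ]
}}

```text
time_s: 64.72
eef_pos: [0.4975, 0.285, 0.0982]
eef_rot: [0.001, 0.662, 0.75, 0.001]
wrist_force: [0.8, 0.2, -0.3]
opening: 0.281
```

```bash
python3 - <<'E'
from h import *
t=TB+.015*CX;go(t[0],t[1],.059,7.2)
E
```

```text
t 64.72 pos [0.4975 0.285  0.0982] shift [-0.007 -0.02   0.653] turn [ 0.02 -0.   -0.01] q6 0.19 open 0.281 rows>= 0.6
```

Emit:
{"api": "move_arm", "payload": {
  "motion": [
    [[0, 0, 0.3], [0, 0, 0], 0],
    [[0, 0, 0.5], [0, 0, 0], 0],
    [[0, 0, 0.66], [0, 0, 0], 0],
    [[0, 0, 0.66], [0, 0, 0], 0],
    [[0, 0, 0.66], [0, 0, 0], 0],
    [[0, 0, 0.66], [0, 0, 0], 0],
    [[0, 0, 0.66], [0, 0, 0], 45],
    [[0, 0, 0.66], [0, 0, 0], 45],
    [[0, 0, 0.66], [0, 0, 0], 45],
    [[0, 0, 0.66], [0, 0, 0], 45]
  ]
}}

```text
time_s: 65.97
eef_pos: [0.4892, 0.2836, 0.0548]
eef_rot: [-0.004, 0.661, 0.75, -0.006]
wrist_force: [-22.7, -4.9, 16.8]
opening: 0.45
```

Emit:
{"api": "move_arm", "payload": {
  "motion": [
    [[0, 0, -0.8], [0, 0, 0], 45],
    [[0, 0, -1.6], [0, 0, 0], 45],
    [[0, 0, -2.5], [0, 0, 0], 45],
    [[0, -1.0, -3.0], [0, 0, 0], 45],
    [[0, -2.0, -3.0], [0, 0, 0], 45],
    [[0, -2.0, -3.0], [0, 0, 0], 45]
  ]
}}

```text
time_s: 66.72
eef_pos: [0.3734, 0.2694, 0.2358]
eef_rot: [-0.0, 0.661, 0.751, -0.0]
wrist_force: [0.5, 0.0, 0.3]
opening: 0.452
```

```bash
python3 - <<'E'
from h import *
go(.47,0,.30,-90)
c,im=look([("stick_black_1_mid",.047),("stick_red_1_mid",.047)])
E
```

```text
t 66.72 pos [0.3734 0.2694 0.2358] shift [-4.657  1.027 -1.071] turn [-1.000e-02 -1.000e-02 -1.034e+01] q6 0.24 open 0.452 rows>= 7.7
stick_black_1_mid 0.65 [398. 180.] [466.7 280.7 100.4  28.7 -82.7]
stick_red_1_mid 0.87 [401. 264.] [495.  168.8  68.8  29.8 -84.6]
```

Emit:
{"api": "move_arm", "payload": {
  "motion": [
    [[-0.3, 0.2, -0.5], [0, 0, 1.25], 45],
    [[-0.6, 0.4, -1.0], [0, 0, 2.5], 45],
    [[-0.9, 0.6, -1.0], [0, 0, 3.75], 45],
    [[-1.26, 0.63, -1.0], [0, 0, 5.0], 45],
    [[-1.26, 0.63, -1.0], [0, 0, 6.25], 45],
    [[-1.26, 0.63, -1.0], [0, 0, 7.5], 45],
    [[-1.26, 0.63, -1.0], [0, 0, 8.75], 45],
    [[-1.26, 0.63, -1.0], [0, 0, 10.0], 45],
    [[-1.26, 0.63, -1.0], [0, 0, 11.25], 45],
    [[-1.26, 0.63, -1.0], [0, 0, 11.25], 45]
  ]
}}

```text
time_s: 68.12
eef_pos: [0.4254, 0.1992, 0.2964]
eef_rot: [0.0, 0.998, 0.063, -0.0]
wrist_force: [0.1, 0.4, -0.5]
opening: 0.448
```

```bash
python3 - <<'E'
from h import *
c,im=look([("stick_black_1_mid",.047),("stick_red_1_mid",.047),("stone_a_mid",.05),("key_1_grip",.06)])
q=[(.71,.39),(.71,.05),(.41,.05),(.41,.39)]
S=np.float32([pix(c,[[*p,.048]])[0] for p in q]);D=np.float32([[0,0],[680,0],[680,600],[0,600]])
w=cv2.warpPerspective(im,cv2.getPerspectiveTransform(S,D),(680,600),flags=cv2.INTER_CUBIC)
w=np.clip(w.astype(float)**.7*255**.3,0,255).astype(np.uint8)
cv2.imwrite("pics/w16.png",w)
E
```

```text
stick_black_1_mid 0.87 [263. 133.] [469.2 280.1  98.1  24.8 -82.7]
stick_red_1_mid 0.71 [363. 123.] [499.4 149.1 100.   26.6 -83.6]
stone_a_mid 0.94 [346.  46.] [585.2 187.9  96.3  61.1   7.3]
key_1_grip 0.9 [216.  29.] [582.5 332.   84.9  30.  -84.5]
key_1_grip 0.52 [121. 126.] [457.7 459.1  69.8  69.  -44.6]
```

View pics/w16.png

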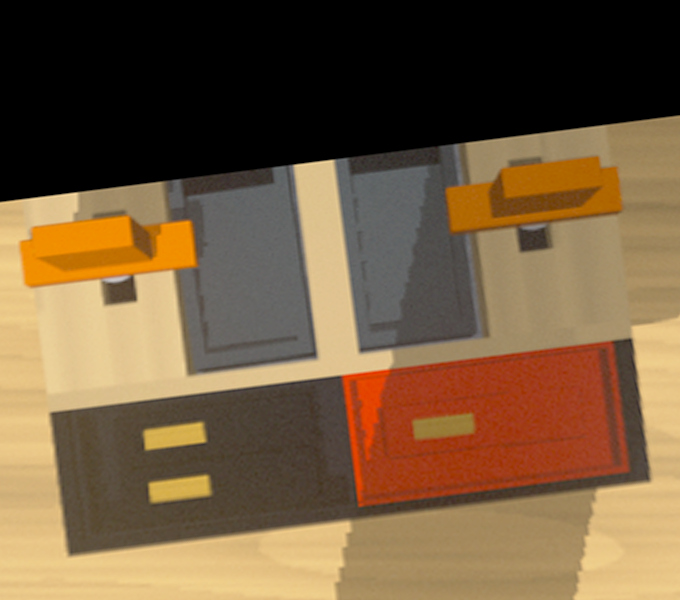

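```bash
python3 - <<'E'
from h import *
c,im=look([("stick_black_1_mid",.047),("stick_red_1_mid",.047),("ink_bottle",0),("paperweight",.018),("water_bowl",.035),("brush_rest",0)],cam="top")
print(workorder.hand_in(),tool()[2]["time_s"])
E
```

```text
stick_black_1_mid 0.63 [233. 248.] [471.3 235.5  23.4  12.9   2.8]
stick_black_1_mid 0.34 [221. 204.] [585.9 268.8 123.1  63.9   8.4]
stick_red_1_mid 0.89 [266. 238.] [496.  147.1 100.3  24.9 -81.5]
ink_bottle 0.86 [338. 144.] [ 7.748e+02 -5.050e+01  9.070e+01  5.910e+01  4.000e-01]
paperweight 0.7 [254. 153.] [743.6 189.3 199.7  34.8  89.6]
water_bowl 0.44 [223. 205.] [588.8 271.8 125.   64.7   6.1]
brush_rest 0.83 [146. 203.] [622.4 482.3 181.3  62.2  -1.2]
brush_rest 0.59 [344. 188.] [643.6 -69.1 112.7 111.7  83.3]
the job is handed in; nothing more can be done
the job is handed in; nothing more can be done
```

The case is packed and handed in at about 68 s of the 210 s allowed; hand-in gave no verdict.

- **Stones:** both are in their recesses. The left stone met 26 N when pressed at basin height. The right stone's press met almost no force, but the fingers were already down at basin level, and the pictures show it flush.
- **Keys:** one in each slot, turned a quarter turn and seated with 9–10 N of contact at the expected height. The last picture shows both bars lying across their slots and over the stones.
- **Sticks:** three were out. Both black ones lie side by side in the black tray, and the red one is flat in the red tray.
- **Items to leave alone:** the bottle and paperweight measured within about 2 mm of where they started. The brush rest read about 1 cm off, but its outline was cut shorter, so I take it as unmoved. The water bowl was not recognised in the final check, where the detector picked up a stone instead, so its last confirmed position is from earlier pictures.

- **Contact on the way:** as I released the last black stick, an opening finger pushed on something at the tray's edge, with about 28 N at the wrist. The stick still ended up in its tray.
- **Weak last check:** the final top view found the red stick well, but the arm hid most of the black tray. The black sticks are confirmed by the wrist picture taken just before.

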